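# Change the batch in a bench drying box, latch its lid and set the thermostat

### The arm

A 6-joint arm with a two-finger parallel gripper is mounted at the origin on a cart in front of the work surface, level with it; the furniture and walls round the work are solid. World frame = base frame: x ahead of the robot, y to its left, z up, the work surface at z = 0. Lengths are in m, angles in rad, forces in N, time in s.
With the tool pointing down it reaches from about 0.275 to 1 m from the base axis. Payload 8.4 kg.
Tool frame: the origin (TCP) lies between the finger pads; the fingertips stand 25 mm ahead of it and the grasp point (between the pads) lies 6 mm ahead of it; z points along the fingers, y is the line along which they close (so a half turn about z gives the same grasp; the last joint's range is limited). The gripper opens to 85 mm and grips with 20 to 120 N. Pads are 22 mm wide; open, the fingers measure 114 mm over their backs; the gripper's body (76 mm by 85 mm) begins 54 mm behind the grasp point. The pads swing forward as they close: fully open they stand 13 mm farther back than shut.
Start: joints at [1.253, 0.353, 1.633, -0, 1.155, -0.002], TCP at [0.194, 0.594, 0.256] pointing down, gripper open.
Joint ranges: [-2.63, 2.63], [-0.92, 2.1], [0.06, 2.66], [-1.3, 4.44], [0, 2.69], [-3.02, 3.02]. Speed limits (rad/s): [2.22, 2.22, 2.79, 3.14, 3.14, 3.14].

### API

Orientations are given as a 3x3 rotation matrix whose columns are the frame's x, y, z axes.
In Python, from bench import r gives the robot as it stands. The module is installed in compiled form; this text tells all that it offers.
- The arm moves only by the shell command python3 -m pendant FILE [OPENING] [FORCE], which reads ROWS from the file FILE. ROWS is a JSON list of rows, 1 to 12 of them, each an object with the fields xyz (a list: dx, dy, dz in m), rot (a list: a rotation vector rx, ry, rz in rad); a field left out counts as zero; each row is the pose to reach, as a shift and turn from the pose commanded when the command began, along the tool's axes at that moment; what a row does not reach only later rows make up. A row lasts 1/12 s, in which the tool goes at most 0.0417 m and 0.125 rad, less where a joint would pass 70% of its speed; a pose out of reach is approached as far as the arm can. OPENING is the finger opening in m, set as the command begins (- or left out keeps the last). The fingers move at their own pace and stop on an object; FORCE is the grip in N (left out, the last holds). Time passes only in rows, so rows that do not move let the fingers close. It prints the time, the measured TCP pose, the force, the opening and the grip force at its end. Input that does not fit is refused with a message, and nothing moves.
- r.get_obs(): the state, without advancing time (a new reading comes with each control period).
- r.get_image(name): name is "side" or "top" or "wrist"; returns the picture (420x560x3 uint8, blue, green, red); there is no depth.
- r.get_calibration(name): a dict with "camera_matrix" (3x3 intrinsics, pixels), "R" (3x3) and "t" (3): a world point X has camera coordinates R X + t; the wrist camera has in their place "T_tool_cam" (4x4, takes a point from camera to tool coordinates, whose origin is the TCP and whose axes are the flange's). Camera axes: x right, y down, z forward; pixel columns grow to the right and rows downward; lengths in m; the calibration is good to about 2 mm. A picture is of the moment at which its call begins: read the wrist's pose just before it. get_calibration takes no time and is no camera call.
- r.close_job(): hands the job in; it is judged then, once.
The state is a dict: "t": time; "qpos": joint angles; "dq": joint speeds; "effort": joint torques, N m; "ee_pos": TCP position; "orientation": TCP orientation; "wrist_force": force on the tool from outside, world axes, zero at the start; "moment": the same for the moment, N m; "grip_width": finger opening in m; "gripper_force": force on a finger pad.
Only numpy, scipy, OpenCV 4.12 (cv2) and the standard library are available. Lean on these libraries where they do the work, as an engineer would, in place of code of your own. Each camera call takes 0.05 s, during which the arm holds its last target. There are 200 camera calls.

### The job

Change the batch in the bench drying box: take the dry pale maple blank out and lay it flat in the plywood tray, lay every dark walnut blank that is on the bench down on the slats inside the box (on any of its long faces, none on top of another), and close the lid. Then hook the latch claw over its keeper on the lid and swing the red-handled lever all the way down over centre so that the lid is drawn tight, and only after that turn the thermostat dial clockwise until its white pointer stands at the orange mark. Leave the tools on the bench where they are.

Things in the scene. Friction and masses are not known exactly. Their poses are not given: they have to be found in the camera images.
- drying_box: Dark blue-grey bench box, 240 deep x 437 wide x 118 mm high, fixed. Frame: x from front to back, y to its left end, z up; origin on the bench below the latch pivot. The upper front is a 45 degree bevel, rising 1 for 1 towards +x up to the lid's top edge at (53, 0, 112 mm), with the draw latch in its middle. Right of the chamber (y -165 to -261) stands the control housing, top 118 mm high.
- chamber (a point): Middle of the box's floor of metal slats, 24 mm above the bench, axes as the box. The chamber, open at the top while the lid is up, measures 140 mm along x and 330 mm along y (half each way from here); its rim is 67 mm above the slats. Blanks fit side by side, long side along x.
- lid (a joint): Angle of the cream lid (20 mm thick, 352 mm wide) about a hinge along box y at box x = 190, z = 92 mm. 0: shut on its rubber seal; 1.57: upright, beyond the chamber; stop 1.75. A stiff hinge (0.6 N m) holds it at any angle. It takes up to 5 N at the front edge to close it. Below 0 it squeezes the seal, which is the latch's work: unlatched it rests near 0, drawn tight -0.012 to -0.018.
- lid_edge (a point): On the lid: middle of its top front edge, 138 mm from the hinge line along the lid and 20 mm out from its underside. With the lid shut it is at box (53, 0, 112 mm); the lid's underside ends 20 mm farther forward. The lid's outer face can be pushed from behind and above anywhere along this edge (y up to 170 mm either way) clear of the keeper.
- latch_pivot (a point): The latch lever's pivot, at box (0, 0, 85 mm), axes as the box, axis of turning along y; 18 mm out from the bevel.
- latch_lever (a joint): Angle a of the latch lever. 0: fully down, along the bevel, pointing down towards the robot, kept there over centre; 1.57: square out of the bevel; stop 2.3. From pivot to handle in box x, z: 58 mm x (-cos(a - 0.785), sin(a - 0.785)). Stiff (0.15 N m), it stays where left. With the claw hooked it pulls from about 0.9 down (up to about 8 N at the handle) and is over centre below 0.25.
- lever_grip (a point): Middle of the red cross handle of the lever: a bar of 12 mm diameter, 36 mm long along box y, 58 mm from the lever's pivot. It can be held from above by its two flat ends, between which it turns, or pushed down from above. Its clearance over the bevel, with the lever down, is 12 mm.
- latch_claw (a joint): Angle of the claw relative to the lever, -2.65 to 0.35. The claw is a steel bail, two 50 mm arms and a cross bar; its pin is on the lever, 12 mm from the pivot towards the handle and 3 mm to the side that faces the bevel when down. Lever + claw = 0: claw points up the bevel; -0.785: straight up; -1.57: square out. Swings freely; starts leaning back on its stop (-2.65).
- claw_bar (a point): Middle of the claw's cross bar: 8 mm diameter, 48 mm long along box y, its ends standing out 7 mm beyond the side arms. It can be gripped from above by the flat ends; the bar turns between the pads. Led on its 50 mm circle about its pin (lever standing still at 1.3 to 1.7) it passes clear over the keeper's wall and comes down behind it.
- keeper_seat (a point): On the lid: the bar's middle when drawn into the keeper; lid shut: box (28, 0, 115 mm). Axes: x up the bevel, y left, z square out of it. The keeper is a steel hook 18 mm wide: a 4 mm wall on the down-bevel side of the seat, its top 7 mm farther out than the seat, and a floor that runs 9 mm past the seat. Hooked: bar behind the wall, on the floor. Drop it in 2 to 7 mm up-bevel of the seat.
- dial (a joint): Angle of the black thermostat dial about a vertical axis, clockwise from above: 0 off, stop 4.71. Ten ticks, 0.524 apart; the sixth, wide and orange, lies at 2.618. At value d the white pointer points at 2.356 - d, counted counter-clockwise from box x. Friction 0.03 N m. Above 0.9 the heater is on, so leave it lower until the lid is latched.
- dial_grip (a point): On the dial's axis at box (100, -217, 136 mm), at gripping height: the grip is a bar 42 mm long along the pointer, 11 mm thick, its top 145 mm above the bench, over a round skirt of 45 mm diameter. Turn by at most 1.5 rad per grasp.
- orange_mark (a point): The orange mark on the white dial plate, 31 mm from the dial's axis.
- maple: The dry blank: pale maple, 65 x 100 x 22 mm (x, y, z), origin at the centre of its underside, long along its y axis. It starts lying on the slats in the box.
- walnut_1: A walnut blank to be dried: dark brown, 40 x 110 x 30 mm (x, y, z), 0.1 kg, origin at the centre of its underside, long along its y axis.
- walnut_2: A walnut blank to be dried: dark brown, 40 x 110 x 30 mm (x, y, z), 0.1 kg, origin at the centre of its underside, long along its y axis.
- walnut_3: A walnut blank to be dried: dark brown, 40 x 110 x 30 mm (x, y, z), 0.1 kg, origin at the centre of its underside, long along its y axis.
- walnut_4: A walnut blank to be dried: dark brown, 40 x 110 x 30 mm (x, y, z), 0.1 kg, origin at the centre of its underside, long along its y axis.
- dry_tray: The tray for dry stock: open plywood tray, 150 x 160 x 30 mm outside, walls 8 mm, floor 8 mm thick, fixed; origin at the centre of its underside, x and y along its sides.
- block_plane: Bystander: steel block plane 48 x 177 x 52 mm; leave alone.
- masking_tape: Bystander: roll of masking tape, 102 mm diameter, 25 mm high; leave alone.
- tape_measure: Bystander: yellow tape measure 34 x 76 x 60 mm; leave alone.
- marking_gauge: Bystander: wooden marking gauge 60 x 220 x 73 mm; leave alone.
Things that resemble listed ones, but are neither listed nor needed, are in the scene too. Leave any pink look-alike of the maple alone.

How it is judged:
By the outcome, as a careful person would: the job done as asked, in the order asked, and still so for the second after the job is handed in, with the robot touching nothing.
Of walnut_1, walnut_2, walnut_3, walnut_4 only 2 to 4 are there at a start; the rules pass over those that are not, and their reading is None.
At some moment in a run one of walnut_1, walnut_2, walnut_3, walnut_4 may be knocked a few centimetres aside while the robot is not near it.
Once in a run the grip may slacken for a moment while it holds something.
It also fails if it takes over 210 s, if anything falls off the work surface, if the arm or the gripper's body presses on something with over 40 N, if the wrist force passes 120 N, or if a joint passes its speed limit or range.

## Working session

There is one attempt and no reset: what is moved stays moved. The work goes in short steps, Python scripts to look and compute and a shell command to move; the robot and the scene stay as the last step left them, time stands still between calls to the robot, and variables do not carry over. Pictures are saved under pics/ and viewed, at most 14 in all, crops included, and the job is handed in when it is done.

```bash
mkdir -p pics; python3 - <<'E'
from bench import r
import cv2,numpy as np
np.set_printoptions(precision=4,suppress=True)
for n in("top","side","wrist"):
    im=r.get_image(n); cv2.imwrite(f"pics/{n}0.png",im); c=r.get_calibration(n)
    for k,v in c.items(): print(n,k,np.array(v).tolist())
o=r.get_obs(); print(o)
E
```

```text
top camera_matrix [[513.2440765219615, 0.0, 271.8866482343116], [0.0, 513.2440765219615, 207.08861182488153], [0.0, 0.0, 1.0]]
top R [[0.001034986361285517, -0.9999886473998779, -0.004651222913844314], [-0.9830231456092665, -0.00016400395882274843, -0.1834815203206158], [0.18347867450931454, 0.004762160650776902, -0.9830121554824441]]
top t [0.07355822690372363, 0.5640894875655638, 1.7336242479639148]
side camera_matrix [[535.7126482460627, 0.0, 280.5908367447884], [0.0, 535.7126482460627, 204.92791103226006], [0.0, 0.0, 1.0]]
side R [[-0.9933272188350917, -0.11310661416816974, -0.022537305800706613], [-0.03042033040967825, 0.4454512363961212, -0.8947892486451394], [0.1112458530422945, -0.8881329235112161, -0.44591957835052787]]
side t [0.5487362674596069, 0.06594745299652267, 2.016943293794058]
wrist camera_matrix [[371.6012454301484, 0.0, 284.15172180025246], [0.0, 371.6012454301484, 214.09585348661415], [0.0, 0.0, 1.0]]
wrist T_tool_cam [[-0.0003790365052890123, -0.9497848259602588, -0.3129035645481974, 0.08101746841853023], [0.9999998940473683, -0.0002782660402126917, -0.0003667059616932419, 0.00011675192782956145], [0.0002612213221301722, -0.31290367039018757, 0.9497848308010449, -0.11775260071040539], [0.0, 0.0, 0.0, 1.0]]
{'t': 0.15, 'qpos': array([ 1.2526,  0.3535,  1.6339,  0.    ,  1.1552, -0.0024]), 'dq': array([ 0.0014, -0.0021, -0.0021, -0.    ,  0.0013, -0.0003]), 'effort': array([  0.0001, -60.5635, -34.2338,  -0.    ,   0.0062,  -0.    ]), 'ee_pos': array([0.194 , 0.5938, 0.2557]), 'orientation': array([[-0.9505,  0.3106, -0.0003],
       [ 0.3106,  0.9505, -0.001 ],
       [ 0.    , -0.001 , -1.    ]]), 'wrist_force': array([ 0.6506,  0.0108, -0.5757]), 'moment': array([ 0.0376, -0.0087,  0.0297]), 'gripper_force': 0.0, 'grip_width': 0.08563909324616312}
```

View pics/top0.png

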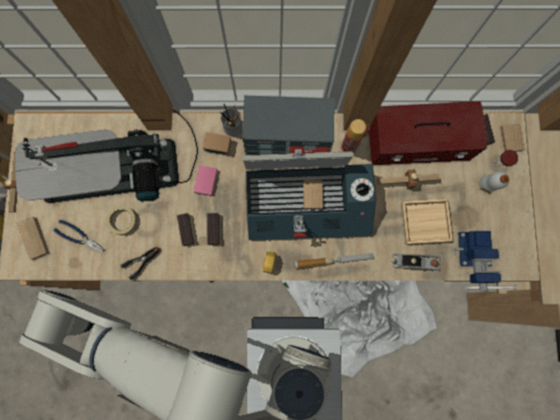

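View pics/side0.png

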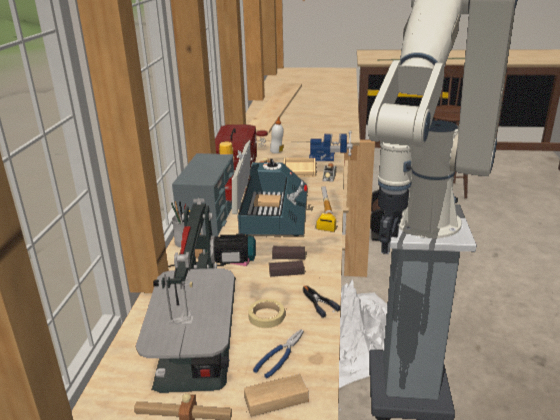

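The top view shows the box around (310,205), with the lid upright, the maple at (313,195), two dark walnuts at (186,229) and (214,229), and the tray at (427,222). The side view also shows two walnuts, at (289,253) and (286,268). I'll zoom in next.

```bash
python3 - <<'E'
import cv2
a=cv2.imread("pics/top0.png")
cv2.imwrite("pics/c1.png",cv2.resize(a[125:285,165:385],None,fx=3.6,fy=3.6,interpolation=cv2.INTER_CUBIC))
b=cv2.imread("pics/side0.png")
cv2.imwrite("pics/c2.png",cv2.resize(b[130:290,170:350],None,fx=3.7,fy=3.7,interpolation=cv2.INTER_CUBIC))
E
```

```text
(no output)
```

View pics/c1.png

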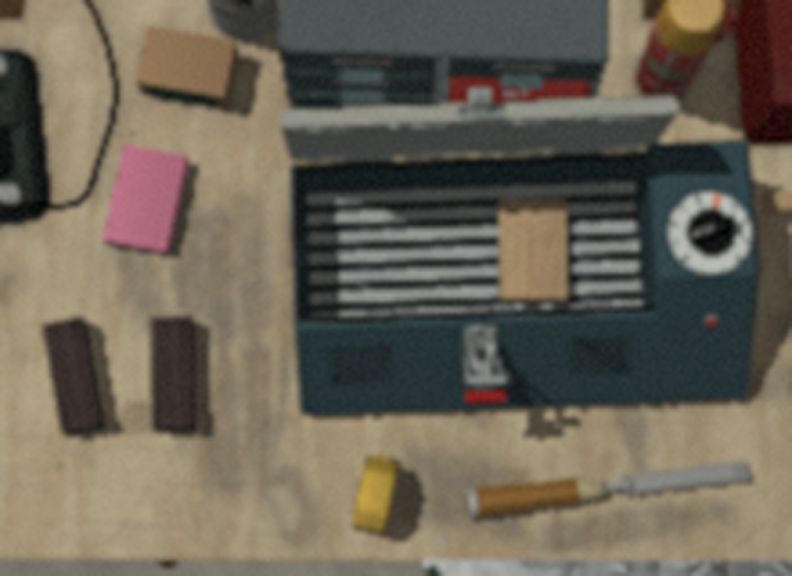

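View pics/c2.png

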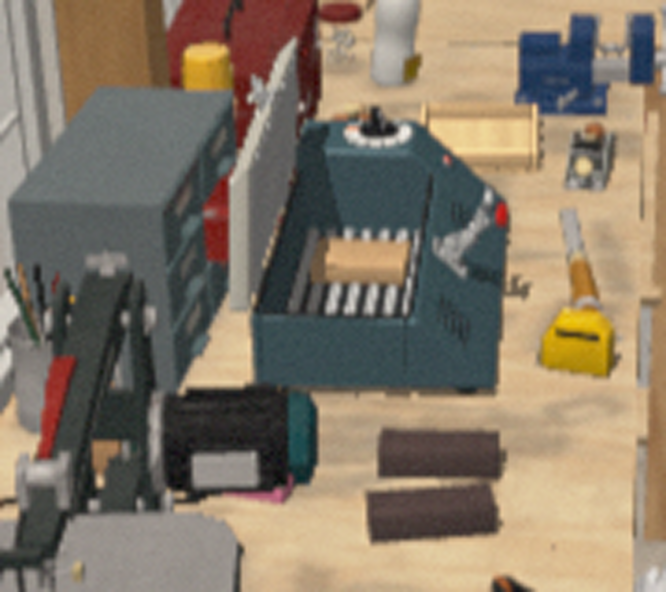

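Two walnuts are on the bench, and the pink piece is the look-alike. The dial pointer is at roughly the off position. Next I'll measure by colour masks.

```bash
cat > h.py <<'E'
from bench import r
import cv2,numpy as np
np.set_printoptions(precision=4,suppress=True)
def cam(n,o=None):
    c=r.get_calibration(n);K=np.array(c["camera_matrix"])
    if n=="wrist":
        o=o or r.get_obs();T=np.array(c["T_tool_cam"]);R0=np.array(o["orientation"])
        Rw=R0@T[:3,:3];p=R0@T[:3,3]+o["ee_pos"];return K,Rw.T,-Rw.T@p
    return K,np.array(c["R"]),np.array(c["t"])
def ray(C,uv):
    K,R,t=C;d=R.T@np.linalg.inv(K)@np.array([uv[0],uv[1],1.]);return -R.T@t,d
def onz(C,uv,z):
    o,d=ray(C,uv);return o+d*(z-o[2])/d[2]
def tri(C1,a,C2,b):
    o1,d1=ray(C1,a);o2,d2=ray(C2,b)
    s=np.linalg.lstsq(np.c_[d1,-d2],o2-o1,rcond=None)[0];p,q=o1+s[0]*d1,o2+s[1]*d2
    return (p+q)/2,np.linalg.norm(p-q)
def proj(C,X):
    K,R,t=C;v=K@(R@np.array(X)+t);return v[:2]/v[2]
def blobs(im,lo,hi,amin=30,roi=None):
    m=cv2.inRange(cv2.cvtColor(im,cv2.COLOR_BGR2HSV),np.array(lo),np.array(hi))
    if roi: z=np.zeros_like(m);x0,y0,x1,y1=roi;z[y0:y1,x0:x1]=m[y0:y1,x0:x1];m=z
    m=cv2.morphologyEx(m,cv2.MORPH_OPEN,np.ones((3,3)))
    return sorted([c for c in cv2.findContours(m,0,2)[0] if cv2.contourArea(c)>amin],key=cv2.contourArea,reverse=True)
def rect(C,c,z):
    P=np.array([onz(C,p[0],z)[:2] for p in c],np.float32)
    (x,y),(w,h),a=cv2.minAreaRect(P)
    if w>h: w,h,a=h,w,a+90
    return np.array([x,y,w,h,(a+90)%180]) # angle: long side from world x, deg
def toolshift(o,X):
    return np.array(o["orientation"]).T@(np.array(X)-o["ee_pos"])
E
python3 - <<'E'
from h import *
a=cv2.imread("pics/top0.png");C=cam("top");hsv=cv2.cvtColor(a,cv2.COLOR_BGR2HSV)
for n,p in dict(walnut=(186,229),maple=(313,195),tray=(428,222),trayrim=(408,222),bench=(230,235),red=(299,235),dialplate=(371,182),dialblk=(362,190)).items(): print(n,hsv[p[1],p[0]])
for n,lo,hi,z,roi in [("wal",(0,0,20),(180,120,75),.03,(172,205,228,255)),("maple",(8,70,120),(25,200,255),.046,(300,178,328,212)),("red",(0,150,80),(6,255,255),.11,(285,225,310,245)),("red2",(172,150,80),(180,255,255),.11,(285,225,310,245)),("dialw",(0,0,150),(180,60,255),.119,(345,172,380,208))]:
    for c in blobs(a,lo,hi,8,roi)[:3]: print(n,cv2.contourArea(c),cv2.boundingRect(c),rect(C,c,z))
f=lambda x,y:(x/3.6+165-.36,y/3.6+125-.36)
for n,p,z in [("front bot L",(305,412),0),("front bot R",(750,397),0),("housing back R",(748,142),.118),("back L rim",(293,170),.091),("chF L",(305,320),.091),("chF R",(648,318),.091),("lidL",(285,115),.23),("lidR",(678,98),.23),("dial",(710,232),.12),("orange",(716,200),.12),("trayc",((427.5-165)*3.6,(222-125)*3.6),.03)]: print(n,onz(C,f(*p),z))
E
```

```text
walnut [ 5 47 60]
maple [ 16  92 153]
tray [ 18  88 196]
trayrim [ 18  88 156]
bench [ 19  62 136]
red [  1 194 130]
dialplate [ 90  25 101]
dialblk [160  36  21]
wal 407.0 (208, 214, 16, 32) [0.4888 0.2713 0.0523 0.1107 1.3684]
wal 350.5 (178, 214, 18, 32) [ 0.4882  0.3739  0.0449  0.1125 12.8296]
maple 391.0 (304, 184, 18, 24) [  0.6068  -0.0685   0.0598   0.083  179.4017]
red 10.0 (299, 234, 6, 3) [ 0.4587 -0.0251  0.0067  0.0167 90.0239]
dialw 112.5 (351, 179, 21, 22) [ 0.6083 -0.2222  0.0576  0.074  32.6944]
front bot L [0.4585 0.1538 0.    ]
front bot R [ 0.4735 -0.2842  0.    ]
housing back R [ 0.7006 -0.268   0.118 ]
back L rim [0.6804 0.163  0.091 ]
chF L [0.5346 0.1502 0.091 ]
chF R [ 0.5366 -0.1732  0.091 ]
lidL [0.6946 0.1627 0.23  ]
lidR [ 0.7101 -0.1854  0.23  ]
dial [ 0.6131 -0.2291  0.12  ]
orange [ 0.6438 -0.2357  0.12  ]
trayc [ 0.5165 -0.4695  0.03  ]
```

```bash
R='x'; echo '[{"xyz":[-0.554, -0.486, -0.084], "rot":[0, 0, -0.356]}, {"xyz":[-0.554, -0.486, -0.084], "rot":[0, 0, -0.356]}, {"xyz":[-0.554, -0.486, -0.084], "rot":[0, 0, -0.356]}, {"xyz":[-0.554, -0.486, -0.084], "rot":[0, 0, -0.356]}, {"xyz":[-0.554, -0.486, -0.084], "rot":[0, 0, -0.356]}, {"xyz":[-0.554, -0.486, -0.084], "rot":[0, 0, -0.356]}, {"xyz":[-0.554, -0.486, -0.084], "rot":[0, 0, -0.356]}, {"xyz":[-0.554, -0.486, -0.084], "rot":[0, 0, -0.356]}, {"xyz":[-0.554, -0.486, -0.084], "rot":[0, 0, -0.356]}, {"xyz":[-0.554, -0.486, -0.084], "rot":[0, 0, -0.356]}, {"xyz":[-0.554, -0.486, -0.084], "rot":[0, 0, -0.356]}, {"xyz":[-0.554, -0.486, -0.084], "rot":[0, 0, -0.356]}]' > next.json && python3 -m pendant next.json 0.085 40
```

```text
t: 1.15
ee_pos: [0.4478, 0.1647, 0.3132]
orientation: [[-0.999, -0.04, 0.0], [-0.04, 0.999, 0.0], [-0.0, 0.0, -1.0]]
wrist_force: [2.4, 0.3, 0.8]
grip_width: 0.0847
gripper_force: 0.0
```

```bash
echo '[{"xyz":[-0.1137, -0.2097, -0.027]}, {"xyz":[-0.1137, -0.2097, -0.027]}, {"xyz":[-0.1137, -0.2097, -0.027]}, {"xyz":[-0.1137, -0.2097, -0.027]}, {"xyz":[-0.1137, -0.2097, -0.027]}, {"xyz":[-0.1137, -0.2097, -0.027]}, {"xyz":[-0.1137, -0.2097, -0.027]}, {"xyz":[-0.1137, -0.2097, -0.027]}]' > next.json && python3 -m pendant next.json
python3 - <<'E'
from h import *
o=r.get_obs();im=r.get_image("wrist");cv2.imwrite("pics/w1.png",im);np.savez("w1.npz",p=o["ee_pos"],R=o["orientation"]);print(o["ee_pos"])
E
```

```text
t: 1.82
ee_pos: [0.5697, -0.0397, 0.3394]
orientation: [[-0.999, -0.037, -0.001], [-0.037, 0.999, 0.0], [0.001, 0.0, -1.0]]
wrist_force: [-0.2, 0.1, -0.3]
grip_width: 0.0849
gripper_force: 0.0
[ 0.5697 -0.0397  0.3394]
```

View pics/w1.png

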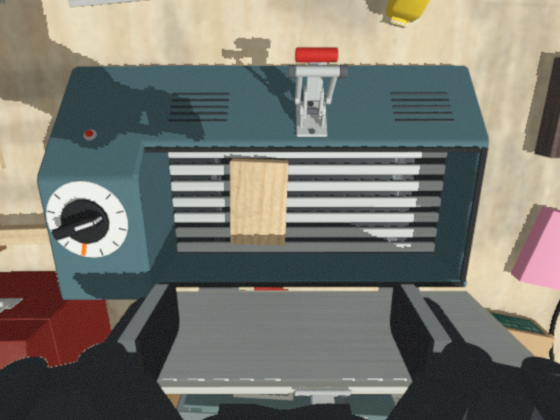

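```bash
python3 - <<'E'
from h import *
d=np.load("w1.npz");o=dict(ee_pos=d["p"],orientation=d["R"]);C=cam("wrist",o);im=cv2.imread("pics/w1.png")
for n,lo,hi,z,roi in [("maple",(8,50,140),(28,200,255),.046,(222,150,296,250)),("red",(0,150,80),(8,255,255),.13,(280,30,350,75)),("orange",(5,150,150),(15,255,255),.119,(70,235,100,265))]:
    for c in blobs(im,lo,hi,20,roi)[:1]: print(n,cv2.contourArea(c),cv2.boundingRect(c),rect(C,c,z))
m=(im[:,:,:].min(2)>150).astype(np.uint8)*255;z=np.zeros_like(m);z[170:262,40:135]=m[170:262,40:135]
pts=cv2.findNonZero(z);h=cv2.convexHull(pts);e=cv2.fitEllipse(h);print(e,onz(C,e[0],.119))
for n,u,z in [("frontFL",(145,150),.091),("frontFR",(487,146),.1),("chFR",(486,146),.091),("chBR",(465,284),.091),("chBL",(150,285),.091),("slatL",(170,155),.024),("slatR",(446,155),.024),("slatRb",(434,250),.024),("slatLb",(178,250),.024),("mapTL",(231,159),.046),("mapTR",(288,160),.046),("mapBL",(231,236),.046),("mapBR",(286,236),.046),("ptr1",(75,230),.145),("ptr2",(103,217),.145),("boxfrontL",(468,67),.03),("boxfrontR",(77,67),.03)]: print(n,onz(C,u,z))
red=[(296,54),(338,54)]
top=cv2.imread("pics/top0.png");Ct=cam("top")
print(tri(C,(317,55),Ct,(299.7,235)))
Cs=cam("side");bs=cv2.imread("pics/side0.png")
print(tri(C,(317,55),Cs,(170+502/3.7,130+215/3.7)))
E
```

```text
maple 4064.0 (230, 161, 58, 75) [ 0.6076 -0.0681  0.0652  0.0894  0.1347]
red 527.5 (296, 48, 42, 14) [ 0.459  -0.0172  0.0097  0.0335 92.1217]
orange 26.0 (82, 244, 4, 11) [  0.6436  -0.2352   0.0029   0.0114 172.484 ]
((76.42514038085938, 224.14990234375), (83.55213165283203, 103.29531860351562), 78.47673034667969) [ 0.6176 -0.2386  0.119 ]
frontFL [ 0.548  -0.1769  0.091 ]
frontFR [0.5307 0.1529 0.1   ]
chFR [0.5318 0.1568 0.091 ]
chBR [0.6831 0.1649 0.091 ]
chBL [ 0.6972 -0.1833  0.091 ]
slatL [ 0.5636 -0.1729  0.024 ]
slatR [0.5517 0.1488 0.024 ]
slatRb [0.672  0.1544 0.024 ]
slatLb [ 0.684  -0.1698  0.024 ]
mapTL [ 0.5617 -0.0988  0.046 ]
mapTR [ 0.5605 -0.0355  0.046 ]
mapBL [ 0.6536 -0.0995  0.046 ]
mapBR [ 0.6512 -0.0342  0.046 ]
ptr1 [ 0.6134 -0.2256  0.145 ]
ptr2 [ 0.6001 -0.199   0.145 ]
boxfrontL [0.4562 0.1534 0.03  ]
boxfrontR [ 0.4717 -0.265   0.03  ]
(array([ 0.4579, -0.0173,  0.1216]), np.float64(0.0027919703550706174))
(array([ 0.4572, -0.0162,  0.1211]), np.float64(0.0026547967005213823))
```

```bash
echo '[{"xyz":[-0.038, -0.0285, 0.03]}, {"xyz":[-0.038, -0.0285, 0.07]}, {"xyz":[-0.038, -0.0285, 0.11]}, {"xyz":[-0.038, -0.0285, 0.15]}, {"xyz":[-0.038, -0.0285, 0.19]}, {"xyz":[-0.038, -0.0285, 0.23]}, {"xyz":[-0.038, -0.0285, 0.255]}, {"xyz":[-0.038, -0.0285, 0.27]}, {"xyz":[-0.038, -0.0285, 0.278]}, {"xyz":[-0.038, -0.0285, 0.284]}, {"xyz":[-0.038, -0.0285, 0.288]}, {"xyz":[-0.038, -0.0285, 0.288]}]' > next.json && python3 -m pendant next.json
```

```text
t: 2.87
ee_pos: [0.6086, -0.0647, 0.0523]
orientation: [[-0.999, -0.041, 0.001], [-0.041, 0.999, -0.0], [-0.001, -0.0, -1.0]]
wrist_force: [-1.5, -0.7, -0.1]
grip_width: 0.0849
gripper_force: 0.0
```

```bash
echo '[{"xyz":[0, 0, 0.003]}, {"xyz":[0, 0, 0.006]}, {"xyz":[0, 0, 0.006]}]' > next.json && python3 -m pendant next.json && echo '[{}, {}, {}, {}, {}, {}]' > next.json && python3 -m pendant next.json 0.05 60
```

```text
t: 3.12
ee_pos: [0.6087, -0.0653, 0.0462]
orientation: [[-0.999, -0.04, 0.001], [-0.04, 0.999, -0.0], [-0.001, -0.0, -1.0]]
wrist_force: [-0.9, 0.5, -0.3]
grip_width: 0.0849
gripper_force: 0.0
t: 3.62
ee_pos: [0.6089, -0.0654, 0.0468]
orientation: [[-0.999, -0.04, 0.001], [-0.04, 0.999, -0.0], [-0.001, -0.0, -1.0]]
wrist_force: [-1.8, -0.7, 6.5]
grip_width: 0.064
gripper_force: 66.2
```

```bash
echo '[{"xyz":[0, 0, -0.03]}, {"xyz":[0, 0, -0.07]}, {"xyz":[0, 0, -0.11]}, {"xyz":[0, 0, -0.15]}, {"xyz":[0, 0, -0.18]}, {"xyz":[0, 0, -0.18]}]' > next.json && python3 -m pendant next.json
python3 - <<'E'
from h import *
a=cv2.imread("pics/top0.png");C=cam("top");im=r.get_image("top");cv2.imwrite("pics/t2.png",im)
for c in blobs(a,(10,60,140),(25,200,255),200,(395,195,460,250))[:2]: print(cv2.contourArea(c),cv2.boundingRect(c),rect(C,c,.03))
for u in [(404.5,202.5),(450,201.5),(406,243),(452,242)]: print(onz(C,u,.03))
for c in blobs(im,(0,0,20),(180,120,75),100,(172,205,228,255)): print("wal",rect(C,c,.03))
o=r.get_obs();print(o["grip_width"],o["gripper_force"],toolshift(o,[.517,-.4695,.2]))
E
```

```text
t: 4.12
ee_pos: [0.6118, -0.0656, 0.2331]
orientation: [[-0.999, -0.04, 0.011], [-0.04, 0.999, -0.001], [-0.01, -0.002, -1.0]]
wrist_force: [0.8, -0.3, -0.8]
grip_width: 0.0639
gripper_force: 67.7
1539.5 (404, 203, 48, 41) [ 0.5132 -0.4695  0.1359  0.1613 93.4035]
233.0 (426, 195, 34, 17) [ 0.5831 -0.5282  0.0574  0.1174 90.003 ]
[ 0.5848 -0.3935  0.03  ]
[ 0.5884 -0.5539  0.03  ]
[ 0.4414 -0.3921  0.03  ]
[ 0.4449 -0.5519  0.03  ]
wal [0.4903 0.2713 0.0523 0.1137 1.3684]
wal [ 0.4885  0.3723  0.0473  0.1121 11.5362]
0.06415343093922378 67.65824317932129 [ 0.1098 -0.3999  0.0295]
```

```bash
python3 - <<'E'
import cv2
b=cv2.imread("pics/t2.png");cv2.imwrite("pics/c3.png",cv2.resize(b[160:290,370:500],None,fx=4,fy=4,interpolation=cv2.INTER_CUBIC))
E
```

```text
(no output)
```

View pics/c3.png

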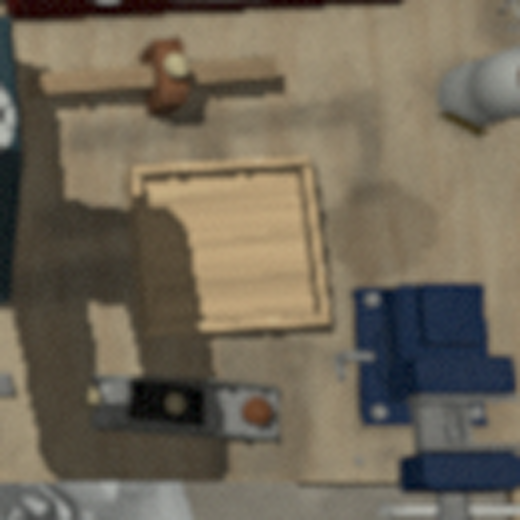

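The tray is clear and lies square, centred near (0.515, -0.472). I'll carry the maple there.

```bash
echo '[{"xyz":[0.113, -0.403, 0.01]}, {"xyz":[0.113, -0.403, 0.01]}, {"xyz":[0.113, -0.403, 0.01]}, {"xyz":[0.113, -0.403, 0.01]}, {"xyz":[0.113, -0.403, 0.01]}, {"xyz":[0.113, -0.403, 0.01]}, {"xyz":[0.113, -0.403, 0.01]}, {"xyz":[0.113, -0.403, 0.01]}, {"xyz":[0.113, -0.403, 0.01]}, {"xyz":[0.113, -0.403, 0.01]}, {"xyz":[0.113, -0.403, 0.01]}, {"xyz":[0.113, -0.403, 0.01]}]' > next.json && python3 -m pendant next.json; echo '[{}, {}]' > next.json && python3 -m pendant next.json
```

```text
t: 5.17
ee_pos: [0.5099, -0.474, 0.2133]
orientation: [[-0.999, -0.037, -0.002], [-0.037, 0.999, 0.002], [0.002, 0.002, -1.0]]
wrist_force: [0.3, 1.0, -2.2]
grip_width: 0.0638
gripper_force: 67.6
t: 5.33
ee_pos: [0.5117, -0.4708, 0.2147]
orientation: [[-0.999, -0.041, -0.001], [-0.041, 0.999, 0.002], [0.001, 0.002, -1.0]]
wrist_force: [-0.5, -0.1, -2.2]
grip_width: 0.0635
gripper_force: 67.6
```

```bash
echo '[{"xyz":[-0.003, 0, 0.04]}, {"xyz":[-0.003, 0, 0.08]}, {"xyz":[-0.003, 0, 0.12]}, {"xyz":[-0.003, 0, 0.145]}, {"xyz":[-0.003, 0, 0.16]}, {"xyz":[-0.003, 0, 0.17]}, {"xyz":[-0.003, 0, 0.177]}, {"xyz":[-0.003, 0, 0.181]}, {"xyz":[-0.003, 0, 0.181]}]' > next.json && python3 -m pendant next.json; echo '[{}, {}]' > next.json && python3 -m pendant next.json
```

```text
t: 6.08
ee_pos: [0.5154, -0.4724, 0.0355]
orientation: [[-0.999, -0.041, 0.001], [-0.041, 0.999, -0.001], [-0.001, -0.001, -1.0]]
wrist_force: [-0.5, 0.5, -1.6]
grip_width: 0.064
gripper_force: 67.5
t: 6.25
ee_pos: [0.5155, -0.473, 0.0364]
orientation: [[-0.999, -0.04, 0.002], [-0.04, 0.999, -0.002], [-0.002, -0.002, -1.0]]
wrist_force: [-0.4, -0.1, -1.5]
grip_width: 0.064
gripper_force: 44.2
```

```bash
echo '[{"xyz":[0, 0, 0.002]}, {"xyz":[0, 0, 0.004]}, {"xyz":[0, 0, 0.005]}]' > next.json && python3 -m pendant next.json; echo '[{"xyz":[0, 0, -0.001]}, {"xyz":[0, 0, -0.001]}, {"xyz":[0, 0, -0.001]}, {"xyz":[0, 0, -0.03]}, {"xyz":[0, 0, -0.07]}, {"xyz":[0, 0, -0.11]}, {"xyz":[0, 0, -0.15]}, {"xyz":[0, 0, -0.19]}, {"xyz":[0, 0, -0.2]}]' > next.json && python3 -m pendant next.json 0.085; python3 - <<'E'
from h import *
C=cam("top");im=r.get_image("top");cv2.imwrite("pics/t3.png",im)
for c in blobs(im,(0,0,20),(180,120,75),100,(160,195,240,265)): print("wal",cv2.boundingRect(c),rect(C,c,.03))
E
```

```text
t: 6.5
ee_pos: [0.515, -0.4726, 0.0309]
orientation: [[-0.999, -0.04, 0.001], [-0.04, 0.999, -0.0], [-0.001, -0.001, -1.0]]
wrist_force: [-4.0, 2.7, 15.0]
grip_width: 0.0637
gripper_force: 74.0
t: 7.25
ee_pos: [0.517, -0.4743, 0.2376]
orientation: [[-0.999, -0.04, 0.007], [-0.04, 0.999, -0.007], [-0.007, -0.007, -1.0]]
wrist_force: [1.9, 0.6, 0.7]
grip_width: 0.0853
gripper_force: 0.0
wal (208, 214, 16, 32) [0.489  0.2713 0.0523 0.1103 1.3684]
wal (178, 214, 18, 32) [ 0.4884  0.3734  0.0462  0.1126 13.088 ]
```

```bash
echo '[{"xyz":[0.035, 0.806, -0.06]}, {"xyz":[0.035, 0.806, -0.06]}, {"xyz":[0.035, 0.806, -0.06]}, {"xyz":[0.035, 0.806, -0.06]}, {"xyz":[0.035, 0.806, -0.06]}, {"xyz":[0.035, 0.806, -0.06]}, {"xyz":[0.035, 0.806, -0.06]}, {"xyz":[0.035, 0.806, -0.06]}, {"xyz":[0.035, 0.806, -0.06]}, {"xyz":[0.035, 0.806, -0.06]}, {"xyz":[0.035, 0.806, -0.06]}, {"xyz":[0.035, 0.806, -0.06]}]' > next.json && python3 -m pendant next.json; echo '[{"xyz":[0.015, 0.36, -0.03]}, {"xyz":[0.015, 0.36, -0.03]}, {"xyz":[0.015, 0.36, -0.03]}, {"xyz":[0.015, 0.36, -0.03]}, {"xyz":[0.015, 0.36, -0.03]}, {"xyz":[0.015, 0.36, -0.03]}, {"xyz":[0.015, 0.36, -0.03]}, {"xyz":[0.015, 0.36, -0.03]}, {"xyz":[0.015, 0.36, -0.03]}, {"xyz":[0.015, 0.36, -0.03]}]' > next.json && python3 -m pendant next.json
python3 - <<'E'
from h import *
o=r.get_obs();im=r.get_image("wrist");cv2.imwrite("pics/w2.png",im);C=cam("wrist",o);print(o["ee_pos"])
for c in blobs(im,(0,0,20),(180,120,90),800): print("wal",cv2.contourArea(c),cv2.boundingRect(c),rect(C,c,.03))
E
```

```text
t: 8.3
ee_pos: [0.4722, 0.0264, 0.2665]
orientation: [[-0.999, -0.04, -0.001], [-0.04, 0.999, -0.0], [0.001, -0.0, -1.0]]
wrist_force: [1.1, 0.3, -0.6]
grip_width: 0.0851
gripper_force: 0.0
t: 9.13
ee_pos: [0.4429, 0.3887, 0.2964]
orientation: [[-0.999, -0.044, -0.0], [-0.044, 0.999, 0.002], [-0.0, 0.002, -1.0]]
wrist_force: [0.1, -1.3, 0.1]
grip_width: 0.0852
gripper_force: 0.0
[0.4429 0.3887 0.2964]
wal 15374.0 (0, 166, 102, 203) [  0.5815   0.1289   0.1207   0.2797 169.0369]
wal 8801.5 (12, 31, 178, 101) [ 0.3802  0.2028  0.0777  0.1766 68.9927]
wal 4592.5 (446, 306, 114, 62) [ 0.6395  0.6656  0.0856  0.1399 97.9767]
wal 4312.0 (168, 184, 53, 102) [0.5192 0.2937 0.0513 0.1203 2.0973]
wal 4003.5 (237, 156, 63, 107) [ 0.4862  0.3758  0.0498  0.1199 12.7166]
wal 2960.0 (293, 320, 101, 77) [ 0.6772  0.4745  0.1073  0.1224 97.9767]
wal 2369.0 (353, 51, 121, 106) [  0.3713   0.5129   0.0305   0.1418 139.3787]
wal 2139.0 (91, 0, 127, 21) [ 0.2958  0.264   0.0164  0.1153 92.4922]
wal 1449.5 (371, 94, 125, 69) [  0.3897   0.5342   0.022    0.1327 118.6846]
wal 1384.0 (413, 200, 69, 70) [  0.4976   0.5617   0.0472   0.0927 151.1135]
wal 1319.5 (448, 223, 60, 57) [  0.5293   0.6189   0.0464   0.073  149.5029]
wal 1134.5 (401, 285, 51, 70) [ 0.6114  0.5699  0.0279  0.1121 30.306 ]
wal 1127.0 (117, 285, 51, 73) [  0.6272   0.2239   0.0335   0.1124 158.4288]
```

View pics/w2.png

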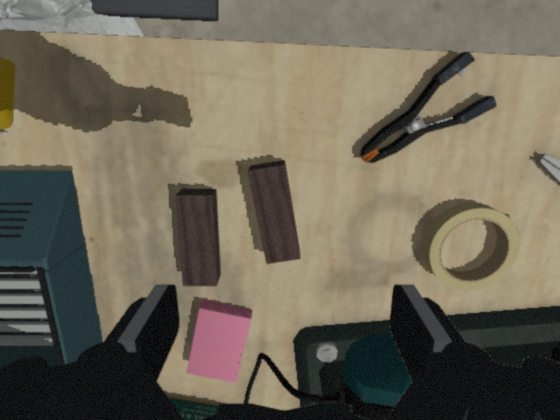

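Walnut A has been knocked and now spans cols 178-219, rows 186-286. B spans (250-299, 160-262). I'll measure the top-face corners.

```bash
python3 - <<'E'
from h import *
o=r.get_obs();C=cam("wrist",o)
for u in [(177,194),(217,194),(219,284),(184.5,286),(250,168),(284,163),(299,259),(266,263)]: print(u,onz(C,u,.03))
im=cv2.imread("pics/w2.png");g=cv2.cvtColor(im,6)
for row in (220,260): print(g[row,165:235:1].tolist())
E
```

```text
(177, 194) [0.4705 0.2729 0.03  ]
(217, 194) [0.4687 0.3156 0.03  ]
(219, 284) [0.5766 0.3165 0.03  ]
(184.5, 286) [0.5809 0.2765 0.03  ]
(250, 168) [0.4391 0.3504 0.03  ]
(284, 163) [0.4323 0.3857 0.03  ]
(299, 259) [0.5409 0.4074 0.03  ]
(266, 263) [0.5475 0.3702 0.03  ]
[141, 136, 133, 131, 130, 128, 110, 72, 65, 68, 68, 68, 63, 61, 60, 60, 53, 47, 49, 48, 53, 53, 60, 61, 60, 64, 63, 62, 58, 61, 52, 51, 53, 54, 57, 61, 61, 64, 60, 55, 61, 55, 53, 52, 50, 57, 58, 62, 56, 48, 42, 45, 79, 126, 155, 159, 158, 156, 156, 153, 151, 153, 154, 155, 153, 152, 152, 156, 154, 156]
[127, 126, 128, 128, 131, 133, 132, 131, 128, 127, 114, 71, 66, 67, 66, 67, 55, 56, 57, 54, 51, 48, 48, 49, 47, 55, 61, 58, 57, 63, 63, 61, 60, 66, 57, 55, 54, 58, 58, 58, 59, 59, 57, 64, 64, 65, 61, 63, 59, 59, 54, 47, 34, 40, 68, 106, 130, 133, 134, 135, 138, 136, 139, 138, 138, 141, 144, 147, 147, 150]
```

```bash
echo '[{"xyz":[-0.03, -0.03, 0]}, {"xyz":[-0.06, -0.06, 0.01]}, {"xyz":[-0.0775, -0.0952, 0.03]}, {"xyz":[-0.0775, -0.0952, 0.06]}, {"xyz":[-0.0775, -0.0952, 0.1]}, {"xyz":[-0.0775, -0.0952, 0.14]}, {"xyz":[-0.0775, -0.0952, 0.18]}, {"xyz":[-0.0775, -0.0952, 0.22]}, {"xyz":[-0.0775, -0.0952, 0.245]}, {"xyz":[-0.0775, -0.0952, 0.258]}, {"xyz":[-0.0775, -0.0952, 0.265]}, {"xyz":[-0.0775, -0.0952, 0.266]}]' > next.json && python3 -m pendant next.json 0.062; echo '[{}, {}, {}, {}, {}, {}]' > next.json && python3 -m pendant next.json 0.02 60
```

```text
t: 10.18
ee_pos: [0.5246, 0.2909, 0.0302]
orientation: [[-0.999, -0.04, -0.001], [-0.04, 0.999, -0.001], [0.001, -0.001, -1.0]]
wrist_force: [-1.1, -0.7, 0.3]
grip_width: 0.0621
gripper_force: 0.0
t: 10.68
ee_pos: [0.5262, 0.2923, 0.033]
orientation: [[-0.999, -0.04, 0.003], [-0.04, 0.999, 0.001], [-0.003, 0.001, -1.0]]
wrist_force: [0.1, -1.5, 6.6]
grip_width: 0.0393
gripper_force: 62.2
```

```bash
echo '[{"xyz":[0, 0, -0.03]}, {"xyz":[0, 0, -0.07]}, {"xyz":[0, 0, -0.11]}, {"xyz":[0, -0.02, -0.15]}, {"xyz":[-0.01, -0.05, -0.18]}, {"xyz":[-0.02, -0.09, -0.18]}, {"xyz":[-0.03, -0.13, -0.18]}, {"xyz":[-0.04, -0.17, -0.18]}, {"xyz":[-0.05, -0.21, -0.18]}, {"xyz":[-0.06, -0.25, -0.18]}, {"xyz":[-0.07, -0.29, -0.18]}, {"xyz":[-0.078, -0.33, -0.18]}]' > next.json && python3 -m pendant next.json; echo '[{"xyz":[0, -0.04, 0]}, {"xyz":[0, -0.055, 0]}, {"xyz":[0, -0.055, 0.03]}, {"xyz":[0, -0.055, 0.07]}, {"xyz":[0, -0.055, 0.1]}, {"xyz":[0, -0.055, 0.125]}, {"xyz":[0, -0.055, 0.14]}, {"xyz":[0, -0.055, 0.147]}, {"xyz":[0, -0.055, 0.147]}]' > next.json && python3 -m pendant next.json
```

```text
t: 11.68
ee_pos: [0.6167, -0.0369, 0.2121]
orientation: [[-0.999, -0.04, 0.002], [-0.04, 0.999, -0.0], [-0.002, -0.0, -1.0]]
wrist_force: [0.6, 0.9, -1.2]
grip_width: 0.0386
gripper_force: 61.2
t: 12.43
ee_pos: [0.6175, -0.0895, 0.063]
orientation: [[-0.999, -0.04, -0.002], [-0.04, 0.999, 0.0], [0.002, 0.0, -1.0]]
wrist_force: [-0.6, 0.0, -1.5]
grip_width: 0.0388
gripper_force: 61.1
```

```bash
echo '[{"xyz":[0, 0, 0.003]}, {"xyz":[0, 0, 0.005]}, {"xyz":[0, 0, 0.007]}]' > next.json && python3 -m pendant next.json; echo '[{"xyz":[0, 0, -0.002]}, {"xyz":[0, 0, -0.002]}, {"xyz":[0, 0, -0.002]}, {"xyz":[0, 0, -0.03]}, {"xyz":[0, 0, -0.07]}, {"xyz":[0, 0, -0.11]}, {"xyz":[0, 0, -0.15]}, {"xyz":[0, 0, -0.19]}, {"xyz":[0, 0, -0.2]}, {"xyz":[0, 0, -0.2]}]' > next.json && python3 -m pendant next.json 0.062; python3 - <<'E'
from h import *
C=cam("top");im=r.get_image("top");cv2.imwrite("pics/t4.png",im)
for c in blobs(im,(0,0,20),(180,120,75),100,(150,195,240,275)): print("wal",cv2.boundingRect(c),rect(C,c,.03))
o=r.get_obs();print(toolshift(o,[.455,.37,.27]))
E
```

```text
t: 12.68
ee_pos: [0.6193, -0.0899, 0.0583]
orientation: [[-0.999, -0.04, 0.002], [-0.04, 0.999, -0.0], [-0.002, -0.0, -1.0]]
wrist_force: [-0.7, 0.3, -1.2]
grip_width: 0.039
gripper_force: 61.1
t: 13.52
ee_pos: [0.6205, -0.0902, 0.2618]
orientation: [[-0.999, -0.04, 0.008], [-0.04, 0.999, -0.001], [-0.008, -0.001, -1.0]]
wrist_force: [0.4, 0.1, 0.3]
grip_width: 0.0618
gripper_force: 0.0
wal (178, 214, 18, 32) [ 0.4886  0.3716  0.0493  0.1122 11.8106]
[ 0.1455  0.4662 -0.012 ]
```

```bash
echo '[{"xyz":[0.11, 0.473, 0], "rot":[0, 0, -0.15]}, {"xyz":[0.11, 0.473, 0], "rot":[0, 0, -0.15]}, {"xyz":[0.11, 0.473, 0], "rot":[0, 0, -0.15]}, {"xyz":[0.11, 0.473, 0], "rot":[0, 0, -0.15]}, {"xyz":[0.11, 0.473, 0], "rot":[0, 0, -0.15]}, {"xyz":[0.11, 0.473, 0], "rot":[0, 0, -0.15]}, {"xyz":[0.11, 0.473, 0], "rot":[0, 0, -0.15]}, {"xyz":[0.11, 0.473, 0], "rot":[0, 0, -0.15]}, {"xyz":[0.11, 0.473, 0], "rot":[0, 0, -0.15]}, {"xyz":[0.11, 0.473, 0], "rot":[0, 0, -0.15]}, {"xyz":[0.11, 0.473, 0], "rot":[0, 0, -0.15]}, {"xyz":[0.11, 0.473, 0], "rot":[0, 0, -0.15]}]' > next.json && python3 -m pendant next.json; echo '[{}, {}]' > next.json && python3 -m pendant next.json
python3 - <<'E'
from h import *
print(toolshift(r.get_obs(),[.490,.378,.032]))
E
```

```text
t: 14.57
ee_pos: [0.4872, 0.3811, 0.2546]
orientation: [[-0.982, -0.19, -0.003], [-0.19, 0.982, -0.001], [0.003, -0.001, -1.0]]
wrist_force: [0.6, 0.2, 1.0]
grip_width: 0.0621
gripper_force: 0.0
t: 14.73
ee_pos: [0.488, 0.379, 0.2546]
orientation: [[-0.981, -0.192, -0.003], [-0.192, 0.981, -0.002], [0.003, -0.002, -1.0]]
wrist_force: [-0.2, 0.0, 0.1]
grip_width: 0.062
gripper_force: 0.0
[-0.0025 -0.0009  0.2226]
```

```bash
echo '[{"xyz":[-0.002, -0.001, 0.04]}, {"xyz":[-0.002, -0.001, 0.08]}, {"xyz":[-0.002, -0.001, 0.12]}, {"xyz":[-0.002, -0.001, 0.16]}, {"xyz":[-0.002, -0.001, 0.19]}, {"xyz":[-0.002, -0.001, 0.21]}, {"xyz":[-0.002, -0.001, 0.218]}, {"xyz":[-0.002, -0.001, 0.222]}, {"xyz":[-0.002, -0.001, 0.222]}]' > next.json && python3 -m pendant next.json; echo '[{}, {}, {}, {}, {}, {}]' > next.json && python3 -m pendant next.json 0.02 60; echo '[{"xyz":[0, 0, -0.03]}, {"xyz":[0, 0, -0.07]}, {"xyz":[0, 0, -0.11]}, {"xyz":[0, 0, -0.15]}, {"xyz":[0, 0, -0.185]}, {"xyz":[0, 0, -0.185]}]' > next.json && python3 -m pendant next.json
python3 - <<'E'
from h import *
print(toolshift(r.get_obs(),[.614,.07,.21]))
E
```

```text
t: 15.48
ee_pos: [0.4917, 0.3767, 0.0345]
orientation: [[-0.982, -0.188, -0.001], [-0.188, 0.982, -0.001], [0.001, -0.001, -1.0]]
wrist_force: [-0.7, 0.7, -0.0]
grip_width: 0.0621
gripper_force: 0.0
t: 15.98
ee_pos: [0.4927, 0.3784, 0.0369]
orientation: [[-0.982, -0.189, 0.003], [-0.189, 0.982, 0.002], [-0.003, 0.001, -1.0]]
wrist_force: [0.4, -0.7, 7.1]
grip_width: 0.0393
gripper_force: 62.2
t: 16.48
ee_pos: [0.4946, 0.3802, 0.2289]
orientation: [[-0.982, -0.189, 0.01], [-0.189, 0.982, 0.008], [-0.011, 0.006, -1.0]]
wrist_force: [1.8, 0.3, 0.0]
grip_width: 0.0385
gripper_force: 61.3
[-0.0583 -0.3272  0.0177]
```

```bash
echo '[{"xyz":[-0.0585, -0.327, 0], "rot":[0, 0, 0.15]}, {"xyz":[-0.0585, -0.327, 0], "rot":[0, 0, 0.15]}, {"xyz":[-0.0585, -0.327, 0], "rot":[0, 0, 0.15]}, {"xyz":[-0.0585, -0.327, 0], "rot":[0, 0, 0.15]}, {"xyz":[-0.0585, -0.327, 0], "rot":[0, 0, 0.15]}, {"xyz":[-0.0585, -0.327, 0], "rot":[0, 0, 0.15]}, {"xyz":[-0.0585, -0.327, 0], "rot":[0, 0, 0.15]}, {"xyz":[-0.0585, -0.327, 0], "rot":[0, 0, 0.15]}, {"xyz":[-0.0585, -0.327, 0], "rot":[0, 0, 0.15]}, {"xyz":[-0.0585, -0.327, 0], "rot":[0, 0, 0.15]}, {"xyz":[-0.0585, -0.327, 0], "rot":[0, 0, 0.15]}]' > next.json && python3 -m pendant next.json; echo '[{}, {"xyz":[0, 0, 0.03]}, {"xyz":[0, 0, 0.07]}, {"xyz":[0, 0, 0.1]}, {"xyz":[0, 0, 0.125]}, {"xyz":[0, 0, 0.145]}, {"xyz":[0, 0, 0.15]}, {"xyz":[0, 0, 0.15]}]' > next.json && python3 -m pendant next.json
```

```text
t: 17.4
ee_pos: [0.6106, 0.0676, 0.2202]
orientation: [[-0.999, -0.039, 0.0], [-0.039, 0.999, 0.0], [-0.0, 0.0, -1.0]]
wrist_force: [-0.5, 0.1, -0.4]
grip_width: 0.039
gripper_force: 61.3
t: 18.07
ee_pos: [0.6095, 0.0688, 0.0687]
orientation: [[-0.999, -0.042, -0.003], [-0.042, 0.999, -0.0], [0.003, -0.0, -1.0]]
wrist_force: [0.3, -0.4, -0.8]
grip_width: 0.0389
gripper_force: 61.3
```

```bash
echo '[{"xyz":[-0.003, 0, 0.003]}, {"xyz":[-0.003, 0, 0.006]}, {"xyz":[-0.003, 0, 0.009]}]' > next.json && python3 -m pendant next.json; echo '[{"xyz":[0, 0, -0.002]}, {"xyz":[0, 0, -0.002]}, {"xyz":[0, 0, -0.002]}, {"xyz":[0, 0, -0.03]}, {"xyz":[0, 0, -0.07]}, {"xyz":[0, 0, -0.11]}, {"xyz":[0, 0, -0.15]}, {"xyz":[0, 0, -0.19]}, {"xyz":[0.05, -0.04, -0.2]}, {"xyz":[0.08, -0.07, -0.23]}, {"xyz":[0.08, -0.08, -0.26]}, {"xyz":[0.08, -0.08, -0.26]}]' > next.json && python3 -m pendant next.json 0.062; python3 - <<'E'
from h import *
o=r.get_obs();im=r.get_image("wrist");cv2.imwrite("pics/w3.png",im);np.savez("w3.npz",p=o["ee_pos"],R=o["orientation"]);print(o["ee_pos"])
E
```

```text
t: 18.32
ee_pos: [0.6151, 0.0682, 0.0624]
orientation: [[-0.999, -0.04, 0.003], [-0.04, 0.999, 0.0], [-0.003, 0.0, -1.0]]
wrist_force: [-0.3, -0.4, -1.5]
grip_width: 0.0388
gripper_force: 61.3
t: 19.32
ee_pos: [0.536, -0.0175, 0.325]
orientation: [[-0.999, -0.039, 0.004], [-0.039, 0.999, -0.001], [-0.004, -0.001, -1.0]]
wrist_force: [1.0, -1.0, 0.8]
grip_width: 0.0622
gripper_force: 0.0
[ 0.536  -0.0175  0.325 ]
```

View pics/w3.png

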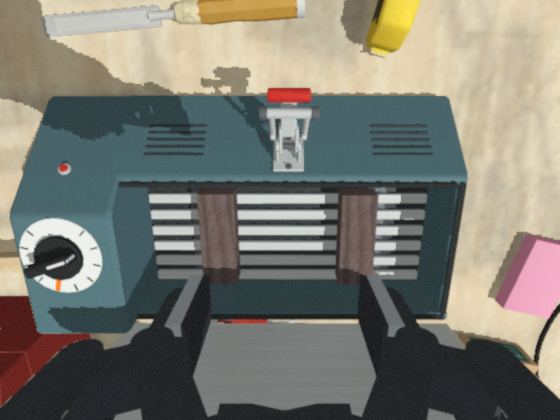

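Both walnuts lie flat on the slats, at cols 200-238 and 337-377. The claw bar is at (290,113) beside the handle at (290,95). Before closing the lid I need the gap between it and the cabinet.

```bash
python3 - <<'E'
from h import *
Ct,Cs=cam("top"),cam("side")
f=lambda x,y:(x/3.6+165-.36,y/3.6+125-.36);g=lambda x,y:(x/3.7+170-.36,y/3.7+130-.36)
for n,a,b in [("cabFL",(285,52),(160,205)),("cabFR",(608,45),(232,92)),("lidL",(284,118),(236,180)),("lidR",(676,99),(297,42)),("lidLin",(290,160),(252,300))]: print(n,tri(Ct,f(*a),Cs,g(*b)))
d=np.load("w1.npz");C=cam("wrist",dict(ee_pos=d["p"],orientation=d["R"]))
for u in [(160,382),(408,382),(160,290),(400,290)]: print(u,onz(C,u,.23),onz(C,u,.092))
E
python3 - <<'E'
import cv2
b=cv2.imread("pics/t4.png");cv2.imwrite("pics/c5.png",cv2.resize(b[90:200,235:365],None,fx=6,fy=5,interpolation=cv2.INTER_CUBIC))
E
```

```text
cabFL (array([0.7633, 0.1652, 0.2064]), np.float64(0.005420545816952048))
cabFR (array([ 0.76  , -0.1272,  0.2094]), np.float64(0.011372943090293738))
lidL (array([0.6914, 0.1634, 0.2339]), np.float64(0.0012411055524503196))
lidR (array([ 0.6973, -0.181 ,  0.2477]), np.float64(0.012686219489089826))
lidLin (array([0.6846, 0.1648, 0.1097]), np.float64(0.0013509333941253256))
(160, 382) [ 0.7005 -0.1285  0.23  ] [ 0.829  -0.1808  0.092 ]
(408, 382) [0.6936 0.0589 0.23  ] [0.8178 0.1204 0.092 ]
(160, 290) [ 0.6218 -0.1232  0.23  ] [ 0.7025 -0.1723  0.092 ]
(400, 290) [0.6157 0.0423 0.23  ] [0.6926 0.0937 0.092 ]
```

View pics/c5.png

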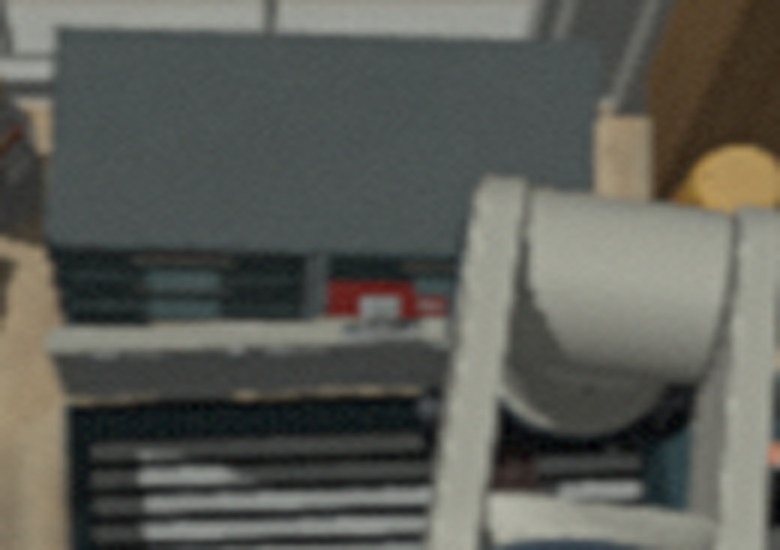

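```bash
echo '[{"xyz":[-0.2125, 0.059, -0.02]}, {"xyz":[-0.2125, 0.059, -0.02]}, {"xyz":[-0.2125, 0.059, -0.02]}, {"xyz":[-0.2125, 0.059, -0.02]}, {"xyz":[-0.2125, 0.059, -0.02]}, {"xyz":[-0.2125, 0.059, -0.02]}, {"xyz":[-0.2125, 0.059, -0.02]}, {"xyz":[-0.2125, 0.059, -0.02]}, {"xyz":[-0.2125, 0.059, -0.02]}]' > next.json && python3 -m pendant next.json 0 40;  echo '[{"xyz":[0, 0, 0.03]}, {"xyz":[0, 0, 0.06]}, {"xyz":[0, 0, 0.08]}, {"xyz":[0, 0, 0.09]}, {"xyz":[0, 0, 0.1]}, {"xyz":[0, 0, 0.1]}]' > next.json && python3 -m pendant next.json
```

```text
t: 20.12
ee_pos: [0.7463, 0.0522, 0.34]
orientation: [[-0.999, -0.04, -0.002], [-0.04, 0.999, -0.0], [0.002, -0.0, -1.0]]
wrist_force: [-0.0, 0.3, 0.4]
grip_width: -0.0
gripper_force: 0.0
t: 20.62
ee_pos: [0.7461, 0.0518, 0.2398]
orientation: [[-0.999, -0.04, -0.002], [-0.04, 0.999, -0.0], [0.002, -0.0, -1.0]]
wrist_force: [0.0, -1.0, 0.3]
grip_width: 0.0001
gripper_force: 0.0
```

```bash
echo '[{"xyz":[0.012, 0, 0]}, {"xyz":[0.022, 0, 0]}, {"xyz":[0.038, 0, -0.001]}, {"xyz":[0.055, 0, -0.001]}, {"xyz":[0.071, 0, 0.002]}, {"xyz":[0.086, 0, 0.006]}, {"xyz":[0.101, 0, 0.013]}, {"xyz":[0.115, 0, 0.022]}, {"xyz":[0.127, 0, 0.032]}, {"xyz":[0.139, 0, 0.044]}]' > next.json && python3 -m pendant next.json;  echo '[{"xyz":[0.009, 0, 0.013]}, {"xyz":[0.017, 0, 0.028]}, {"xyz":[0.021, 0, 0.038]}, {"xyz":[0.024, 0, 0.048]}, {"xyz":[0.024, 0, 0.048]}]' > next.json && python3 -m pendant next.json; python3 - <<'E'
from h import *
im=r.get_image("side");cv2.imwrite("pics/s5.png",cv2.resize(im[130:290,170:350],None,fx=3.7,fy=3.7,interpolation=cv2.INTER_CUBIC))
E
```

```text
t: 21.45
ee_pos: [0.6095, 0.0466, 0.2]
orientation: [[-0.999, -0.04, 0.006], [-0.04, 0.999, 0.0], [-0.006, 0.0, -1.0]]
wrist_force: [0.7, 0.2, 3.7]
grip_width: 0.0
gripper_force: 1.5
t: 21.87
ee_pos: [0.5833, 0.0455, 0.148]
orientation: [[-0.999, -0.04, -0.002], [-0.04, 0.999, -0.0], [0.002, -0.0, -1.0]]
wrist_force: [-0.5, -0.0, 0.0]
grip_width: -0.0003
gripper_force: 0.0
```

View pics/s5.png

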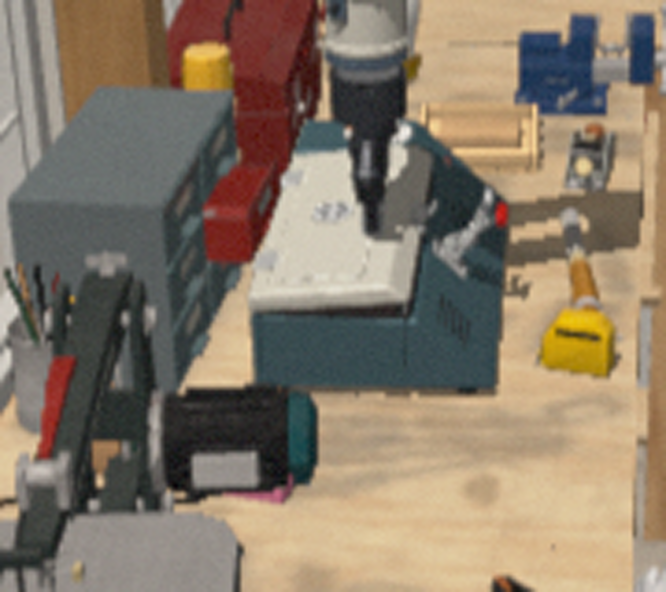

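The lid is down to a small gap, so I'll push it the rest of the way shut.

```bash
echo '[{"xyz":[0, 0, 0.004]}, {"xyz":[0, 0, 0.008]}, {"xyz":[0, 0, 0.011]}, {"xyz":[0, 0, 0.011]}]' > next.json && python3 -m pendant next.json;echo '[{"xyz":[0, 0, 0.002]}, {"xyz":[0, 0, 0.003]}, {"xyz":[0, 0, 0.003]}]' > next.json && python3 -m pendant next.json
```

```text
t: 22.25
ee_pos: [0.5843, 0.0456, 0.1375]
orientation: [[-0.999, -0.04, -0.0], [-0.04, 0.999, -0.0], [0.0, -0.0, -1.0]]
wrist_force: [0.5, 1.2, -0.3]
grip_width: 0.0001
gripper_force: 0.0
t: 22.5
ee_pos: [0.5844, 0.0456, 0.136]
orientation: [[-0.999, -0.04, 0.0], [-0.04, 0.999, -0.0], [-0.0, -0.0, -1.0]]
wrist_force: [-3.7, 0.0, 11.2]
grip_width: -0.0
gripper_force: 5.5
```

```bash
echo '[{"xyz":[0, 0, -0.04]}, {"xyz":[0.02, -0.02, -0.08]}, {"xyz":[0.04, -0.04, -0.11]}, {"xyz":[0.07, -0.06, -0.14]}, {"xyz":[0.086, -0.06, -0.164]}, {"xyz":[0.086, -0.06, -0.164]}, {"xyz":[0.086, -0.06, -0.164]}]' > next.json && python3 -m pendant next.json; python3 - <<'E'
from h import *
o=r.get_obs();im=r.get_image("wrist");cv2.imwrite("pics/w4f.png",im);np.savez("w4.npz",p=o["ee_pos"],R=o["orientation"]);print(o["ee_pos"])
cv2.imwrite("pics/w4.png",cv2.resize(im[60:260,160:420],None,fx=3,fy=3,interpolation=cv2.INTER_CUBIC))
E
```

```text
t: 23.08
ee_pos: [0.5011, -0.0183, 0.3013]
orientation: [[-0.999, -0.039, 0.005], [-0.039, 0.999, -0.0], [-0.005, -0.0, -1.0]]
wrist_force: [0.0, 0.0, -1.3]
grip_width: 0.0001
gripper_force: 0.0
[ 0.5011 -0.0183  0.3013]
```

View pics/w4.png

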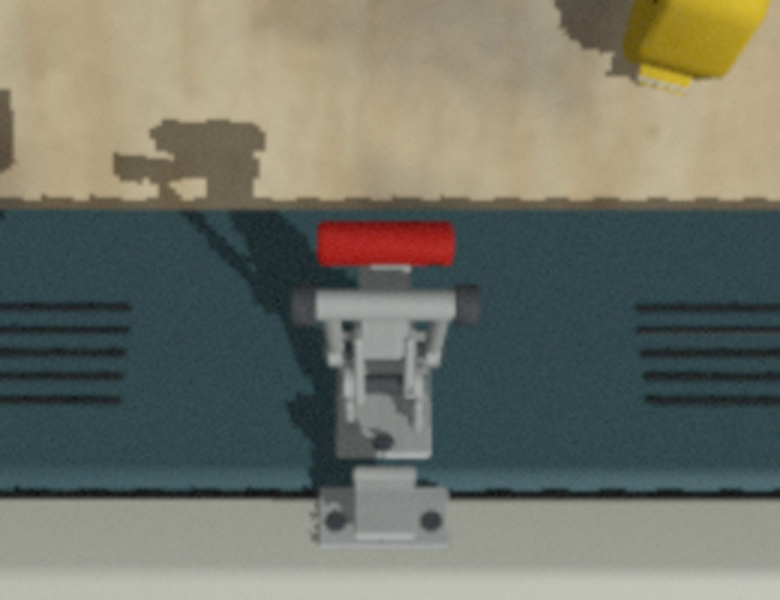

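```bash
python3 - <<'E'
from h import *
d=np.load("w4.npz");o=dict(ee_pos=d["p"],orientation=d["R"]);C=cam("wrist",o)
f=lambda x,y:(160+(x+.5)/3-.5,60+(y+.5)/3-.5)
for n,u,z in [("lidund",(386,495),.092),("lidtop",(386,572),.112),("bar",(386,305),.1354),("handle",(386,244),.120),("barL",(292,305),.1354),("barR",(480,305),.1354),("hL",(318,244),.12),("hR",(454,244),.12),("pivotplate",(386,458),.075),("wall front top",(386,468),.12),("keeperback",(386,538),.125)]: print(n,onz(C,f(*u),z))
import itertools
# solve a and origin x given bar/handle/lid rays
from scipy.optimize import least_squares
def model(a,ox,oy,yaw=.038,cl=-2.65):
    u=np.array([-np.cos(a-.785),np.sin(a-.785)]);n=np.array([-u[1],u[0]])
    h=.058*u;pin=.012*u+.003*n;s=a+cl;b=pin+.05*np.array([np.cos(.785-s),np.sin(.785-s)])
    W=lambda p:np.array([ox+p[0]*np.cos(yaw),oy+p[0]*np.sin(yaw),.085+p[1]])
    return W(h),W(b),W(pin),W((.033,.007)),W((.053,.027))
def res(p):
    h,b,_,l,t=model(*p)
    return np.r_[proj(C,h)-f(386,244),proj(C,b)-f(386,305),(proj(C,l)-f(386,495))[1],(proj(C,t)-f(386,572))[1]]
s=least_squares(res,[1.44,.505,-.016]);print(s.x,s.fun)
for p in model(*s.x): print(p)
E
```

```text
lidund [ 0.5392 -0.0128  0.092 ]
lidtop [ 0.5564 -0.0122  0.112 ]
bar [ 0.4716 -0.0161  0.1354]
handle [ 0.4582 -0.0165  0.12  ]
barL [ 0.4725 -0.0401  0.1354]
barR [0.4707 0.0079 0.1354]
hL [ 0.4589 -0.0345  0.12  ]
hR [0.4575 0.0015 0.12  ]
pivotplate [ 0.5326 -0.0129  0.075 ]
wall front top [ 0.5208 -0.0138  0.12  ]
keeperback [ 0.5401 -0.0131  0.125 ]
[ 1.4171  0.5049 -0.0148] [-0.0632 -0.1928  0.0609  0.1369 -1.3668  1.4188]
[ 0.4581 -0.0165  0.1193]
[ 0.4718 -0.016   0.1348]
[ 0.4934 -0.0152  0.0897]
[ 0.5378 -0.0135  0.092 ]
[ 0.5578 -0.0127  0.112 ]
```

The model fit matches: bar 48 mm, handle 36 mm, lever angle 1.417. Next I grip the claw bar.

```bash
echo '[{"xyz":[0.02, 0.0035, 0]}, {"xyz":[0.0292, 0.0035, 0.02]}, {"xyz":[0.0292, 0.0035, 0.05]}, {"xyz":[0.0292, 0.0035, 0.07]}, {"xyz":[0.0292, 0.0035, 0.07]}, {"xyz":[0.0292, 0.0035, 0.07]}]' > next.json && python3 -m pendant next.json 0.066; echo '[{"xyz":[0, 0, 0.02]}, {"xyz":[0, 0, 0.04]}, {"xyz":[0, 0, 0.06]}, {"xyz":[0, 0, 0.075]}, {"xyz":[0, 0, 0.085]}, {"xyz":[0, 0, 0.085]}, {"xyz":[0, 0, 0.085]}]' > next.json && python3 -m pendant next.json
```

```text
t: 23.63
ee_pos: [0.4709, -0.0152, 0.2274]
orientation: [[-0.999, -0.041, -0.004], [-0.041, 0.999, 0.0], [0.004, 0.0, -1.0]]
wrist_force: [0.2, 0.5, 1.5]
grip_width: 0.0662
gripper_force: 0.0
t: 24.22
ee_pos: [0.472, -0.0154, 0.1444]
orientation: [[-0.999, -0.04, 0.0], [-0.04, 0.999, -0.0], [-0.0, -0.0, -1.0]]
wrist_force: [-0.2, 0.5, -0.2]
grip_width: 0.0661
gripper_force: 0.0
```

```bash
echo '[{"xyz":[0, 0, -0.0015]}, {"xyz":[0, 0, -0.0015]}, {"xyz":[0, 0, -0.0015]}, {"xyz":[0, 0, -0.0015]}, {"xyz":[0, 0, -0.0015]}, {"xyz":[0, 0, -0.0015]}]' > next.json && python3 -m pendant next.json 0.03 25
python3 - <<'E'
import numpy as np
p=np.array([.4934,.0897])
b=lambda f:p+.05*np.array([np.cos(f),np.sin(f)])
f0=2.018
for d in [115.6,110,100,90,80,70,60,52,45,40,36,33.4]: 
    v=b(np.radians(d))-b(f0); print(d,(b(np.radians(d))).round(4),"tool dx,dz",(-v).round(4))
E
```

```text
t: 24.72
ee_pos: [0.472, -0.0162, 0.147]
orientation: [[-0.999, -0.041, 0.002], [-0.041, 0.999, -0.001], [-0.002, -0.001, -1.0]]
wrist_force: [-2.3, -4.6, 6.1]
grip_width: 0.047
gripper_force: 24.8
115.6 [0.4718 0.1348] tool dx,dz [-0. -0.]
110 [0.4763 0.1367] tool dx,dz [-0.0045 -0.0019]
100 [0.4847 0.1389] tool dx,dz [-0.0129 -0.0042]
90 [0.4934 0.1397] tool dx,dz [-0.0216 -0.0049]
80 [0.5021 0.1389] tool dx,dz [-0.0303 -0.0042]
70 [0.5105 0.1367] tool dx,dz [-0.0387 -0.0019]
60 [0.5184 0.133 ] tool dx,dz [-0.0466  0.0018]
52 [0.5242 0.1291] tool dx,dz [-0.0524  0.0057]
45 [0.5288 0.1251] tool dx,dz [-0.057   0.0097]
40 [0.5317 0.1218] tool dx,dz [-0.0599  0.0129]
36 [0.5339 0.1191] tool dx,dz [-0.0621  0.0157]
33.4 [0.5351 0.1172] tool dx,dz [-0.0634  0.0176]
```

```bash
echo '[{"xyz":[-0.0045, 0, -0.0019]}, {"xyz":[-0.0129, 0, -0.0042]}, {"xyz":[-0.0216, 0, -0.0049]}, {"xyz":[-0.0303, 0, -0.0042]}, {"xyz":[-0.0387, 0, -0.0019]}, {"xyz":[-0.0466, 0, 0.0018]}, {"xyz":[-0.0466, 0, 0.0018]}]' > next.json && python3 -m pendant next.json; echo '[{"xyz":[-0.006, 0, 0.0039]}, {"xyz":[-0.0104, 0, 0.0079]}, {"xyz":[-0.0133, 0, 0.0111]}, {"xyz":[-0.0133, 0, 0.0111]}]' > next.json && python3 -m pendant next.json
```

```text
t: 25.3
ee_pos: [0.5202, -0.0144, 0.1449]
orientation: [[-0.999, -0.041, 0.003], [-0.041, 0.999, -0.001], [-0.003, -0.001, -1.0]]
wrist_force: [0.6, -5.5, 4.4]
grip_width: 0.0468
gripper_force: 26.4
t: 25.63
ee_pos: [0.5335, -0.0139, 0.134]
orientation: [[-0.999, -0.041, 0.004], [-0.041, 0.999, -0.001], [-0.004, -0.001, -1.0]]
wrist_force: [2.4, -3.9, 4.9]
grip_width: 0.0468
gripper_force: 26.5
```

```bash
echo '[{"xyz":[-0.0018, 0, 0.0024]}, {"xyz":[-0.0032, 0, 0.0045]}, {"xyz":[-0.0038, 0, 0.0055]}, {"xyz":[-0.0038, 0, 0.0055]}]' > next.json && python3 -m pendant next.json; python3 - <<'E'
from h import *
o=r.get_obs();im=r.get_image("wrist");cv2.imwrite("pics/w5f.png",im)
cv2.imwrite("pics/w5.png",cv2.resize(im[150:350,150:410],None,fx=3,fy=3,interpolation=cv2.INTER_CUBIC))
E
```

```text
t: 25.97
ee_pos: [0.5373, -0.0137, 0.1289]
orientation: [[-0.999, -0.041, 0.005], [-0.041, 0.999, -0.001], [-0.005, -0.001, -1.0]]
wrist_force: [2.5, -4.7, 4.2]
grip_width: 0.0465
gripper_force: 26.5
```

View pics/w5.png

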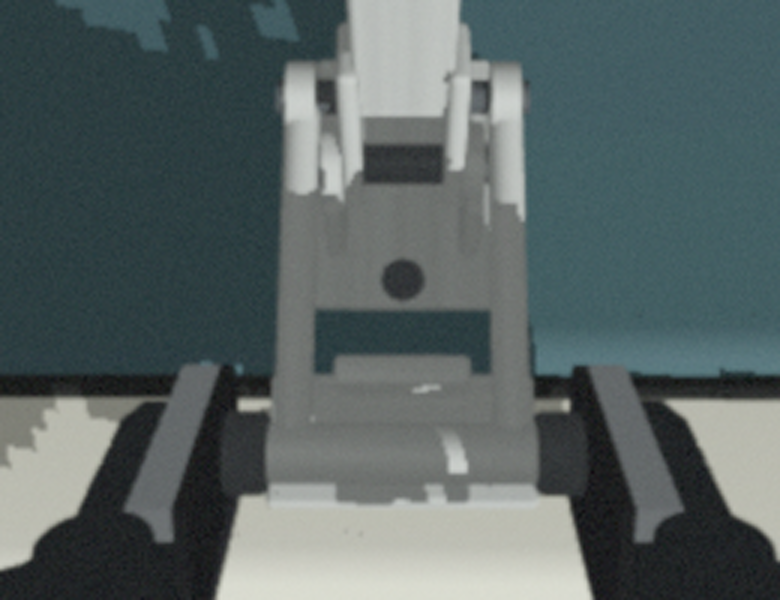

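The bar (rows 420-490) sits behind the keeper wall (rows 355-380). I'll release it and check from above.

```bash
echo '[{}, {}, {}, {}, {"xyz":[0, 0, -0.02]}, {"xyz":[0.01, 0, -0.06]}, {"xyz":[0.02, 0, -0.1]}, {"xyz":[0.037, 0, -0.14]}, {"xyz":[0.037, 0, -0.17]}, {"xyz":[0.037, 0, -0.17]}]' > next.json && python3 -m pendant next.json 0.062; python3 - <<'E'
from h import *
o=r.get_obs();im=r.get_image("wrist");cv2.imwrite("pics/w6f.png",im);np.savez("w6.npz",p=o["ee_pos"],R=o["orientation"])
cv2.imwrite("pics/w6.png",cv2.resize(im[60:260,160:420],None,fx=3,fy=3,interpolation=cv2.INTER_CUBIC))
E
```

```text
t: 26.85
ee_pos: [0.5002, -0.0144, 0.3037]
orientation: [[-0.999, -0.04, 0.01], [-0.04, 0.999, -0.0], [-0.01, -0.001, -1.0]]
wrist_force: [1.6, 0.2, 0.6]
grip_width: 0.0622
gripper_force: 0.0
```

View pics/w6.png

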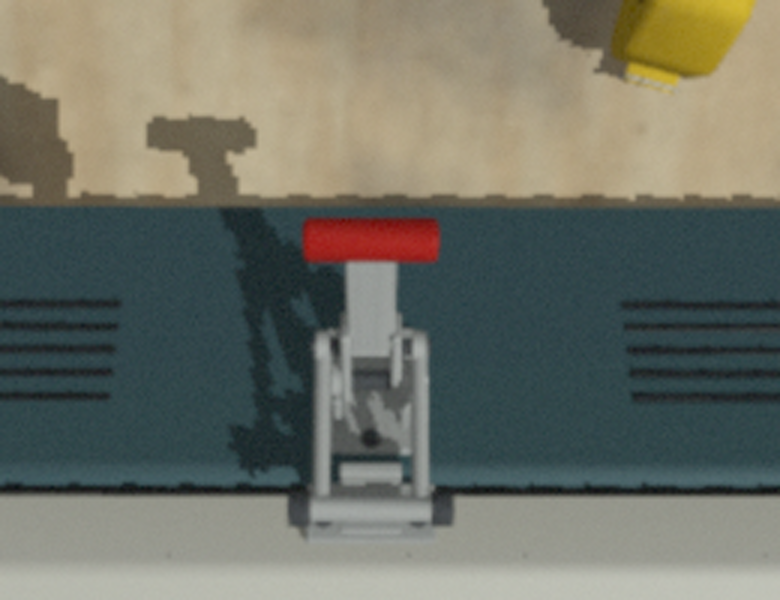

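The claw bar rests behind the keeper wall. Now I close the fingers and push the lever down from above.

```bash
echo '[{"xyz":[0.02, 0, 0]}, {"xyz":[0.045, 0, 0.01]}, {"xyz":[0.045, 0, 0.05]}, {"xyz":[0.045, 0, 0.09]}, {"xyz":[0.045, 0, 0.12]}, {"xyz":[0.045, 0, 0.139]}, {"xyz":[0.045, 0, 0.139]}]' > next.json && python3 -m pendant next.json 0 40; echo '[{"xyz":[0, 0, 0.009]}, {"xyz":[0.002, 0, 0.014]}, {"xyz":[0.005, 0, 0.02]}, {"xyz":[0.007, 0, 0.027]}, {"xyz":[0.009, 0, 0.033]}, {"xyz":[0.01, 0, 0.038]}, {"xyz":[0.011, 0, 0.044]}, {"xyz":[0.011, 0, 0.049]}]' > next.json && python3 -m pendant next.json
```

```text
t: 27.48
ee_pos: [0.4495, -0.016, 0.1535]
orientation: [[-0.999, -0.04, -0.009], [-0.04, 0.999, 0.0], [0.009, 0.001, -1.0]]
wrist_force: [-1.3, 0.2, -0.5]
grip_width: 0.0
gripper_force: 0.0
t: 28.15
ee_pos: [0.4423, -0.0167, 0.1088]
orientation: [[-0.999, -0.04, 0.001], [-0.04, 0.999, -0.0], [-0.001, -0.0, -1.0]]
wrist_force: [-1.5, 0.6, 3.1]
grip_width: 0.0002
gripper_force: 1.7
```

```bash
echo '[{"xyz":[-0.003, 0, 0.004]}, {"xyz":[-0.005, 0, 0.01]}, {"xyz":[-0.007, 0, 0.0155]}, {"xyz":[-0.01, 0, 0.0205]}, {"xyz":[-0.0135, 0, 0.0255]}, {"xyz":[-0.016, 0, 0.03]}, {"xyz":[-0.016, 0, 0.03]}]' > next.json && python3 -m pendant next.json; echo '[{"xyz":[-0.001, 0, 0.002]}, {"xyz":[-0.002, 0, 0.004]}, {"xyz":[-0.002, 0, 0.004]}]' > next.json && python3 -m pendant next.json
```

```text
t: 28.73
ee_pos: [0.4587, -0.016, 0.0782]
orientation: [[-0.999, -0.04, 0.0], [-0.04, 0.999, 0.0], [-0.0, 0.0, -1.0]]
wrist_force: [-0.5, 0.3, -0.2]
grip_width: -0.0
gripper_force: 0.0
t: 28.98
ee_pos: [0.4602, -0.016, 0.0761]
orientation: [[-0.999, -0.04, -0.0], [-0.04, 0.999, -0.0], [0.0, -0.0, -1.0]]
wrist_force: [-8.3, 0.2, 22.4]
grip_width: -0.0002
gripper_force: 10.7
```

```bash
echo '[{"xyz":[0.01, 0, -0.03]}, {"xyz":[0.01, 0, -0.07]}, {"xyz":[0, -0.02, -0.11]}, {"xyz":[-0.02, -0.05, -0.15]}, {"xyz":[-0.0366, -0.0855, -0.19]}, {"xyz":[-0.0366, -0.0855, -0.23]}, {"xyz":[-0.0366, -0.0855, -0.244]}, {"xyz":[-0.0366, -0.0855, -0.244]}]' > next.json && python3 -m pendant next.json 0.062; python3 - <<'E'
from h import *
o=r.get_obs();im=r.get_image("wrist");cv2.imwrite("pics/w7f.png",im);np.savez("w7.npz",p=o["ee_pos"],R=o["orientation"]);print(o["ee_pos"])
cv2.imwrite("pics/w7.png",cv2.resize(im[60:300,90:430],None,fx=2.3,fy=2.3,interpolation=cv2.INTER_CUBIC))
E
```

```text
t: 29.65
ee_pos: [0.5043, -0.102, 0.3268]
orientation: [[-0.999, -0.039, 0.012], [-0.039, 0.999, -0.003], [-0.012, -0.003, -1.0]]
wrist_force: [0.4, 0.1, 0.9]
grip_width: 0.0623
gripper_force: 0.0
[ 0.5043 -0.102   0.3268]
```

View pics/w7.png

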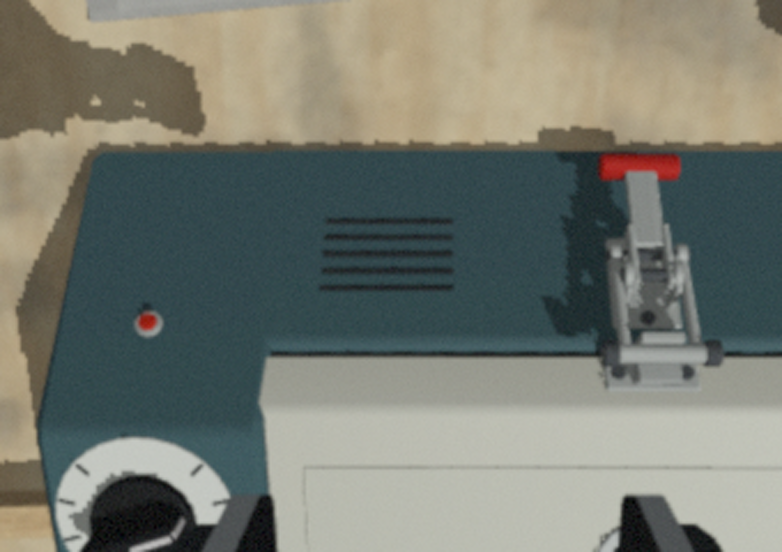

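```bash
python3 - <<'E'
from h import *
d=np.load("w7.npz");C=cam("wrist",dict(ee_pos=d["p"],orientation=d["R"]))
W=lambda x,y,z:np.array([.5049+x*.9993-y*.038,-.0148+x*.038+y*.9993,z])
q=lambda X:(proj(C,X)-[90,60])*2.3
for a in (0,.2,.5,1,1.42): print(a,q(W(-.058*np.cos(a-.785),0,.085+.058*np.sin(a-.785))))
print("seat",q(W(.028,0,.115)),"lid und",q(W(.033,0,.092)),"lidtop",q(W(.053,0,.112)), "bar4",q(W(.0309,0,.1178)),"wallside",q(W(.022,0,.12)))
print("dial",q(W(.1,-.217,.118)))
E
```

```text
0 [637.9498 165.6068]
0.2 [643.3358 151.223 ]
0.5 [652.5286 137.3597]
1 [669.0667 140.8723]
1.42 [681.1202 173.4936]
seat [661.9076 358.5095] lid und [648.5163 351.9533] lidtop [655.3289 412.4397] bar4 [662.9434 367.5538] wallside [666.0881 348.4276]
dial [146.4907 517.5897]
```

The latch reads fully down: the handle projects where a=0 predicts, and the bar is at the seat. Now I move over the dial, aligned to the bar (pointer about 0.36).

```bash
echo '[{"xyz":[-0.104, -0.13, 0.04], "rot":[0, 0, 1.147]}, {"xyz":[-0.104, -0.13, 0.04], "rot":[0, 0, 1.147]}, {"xyz":[-0.104, -0.13, 0.04], "rot":[0, 0, 1.147]}, {"xyz":[-0.104, -0.13, 0.04], "rot":[0, 0, 1.147]}, {"xyz":[-0.104, -0.13, 0.04], "rot":[0, 0, 1.147]}, {"xyz":[-0.104, -0.13, 0.04], "rot":[0, 0, 1.147]}, {"xyz":[-0.104, -0.13, 0.04], "rot":[0, 0, 1.147]}, {"xyz":[-0.104, -0.13, 0.04], "rot":[0, 0, 1.147]}, {"xyz":[-0.104, -0.13, 0.04], "rot":[0, 0, 1.147]}, {"xyz":[-0.104, -0.13, 0.04], "rot":[0, 0, 1.147]}, {"xyz":[-0.104, -0.13, 0.04], "rot":[0, 0, 1.147]}, {"xyz":[-0.104, -0.13, 0.04], "rot":[0, 0, 1.147]}]' > next.json && python3 -m pendant next.json 0.035
cat > dial.py <<'E'
from h import *
import sys
# dial pointer from top and wrist w3-like images: white pixels inside black disc
def pointer(n,im,C,roi=None,bright=100):
    W=lambda x,y,z:np.array([.5049+x*.9993-y*.038,-.0148+x*.038+y*.9993,z])
    P=[];ctr=W(.1,-.217,0)
    for v in range(im.shape[0]):
        for u in range(im.shape[1]):
            if im[v,u].min()>bright:
                X=onz(C,(u,v),.145)-ctr
                if np.hypot(X[0],X[1])<.019: P.append(X[:2])
    P=np.array(P);m=P.mean(0);w=np.linalg.svd(P-m)[2][0];w=w if w@m>0 else -w
    ang=np.arctan2(w[1],w[0])-.038;print(n,len(P),"mean",m,"d=",(2.356-ang)%6.283, "d by mean",(2.356-(np.arctan2(m[1],m[0])-.038))%6.283)
E
python3 - <<'E'
from dial import *
for f in ("w1","w3"):
    d=np.load(f+".npz");pointer(f,cv2.imread(f"pics/{f}.png"),cam("wrist",dict(ee_pos=d["p"],orientation=d["R"])))
o=r.get_obs();print(o["qpos"],toolshift(o,[.613,-.228,.152]),o["orientation"][:,1])
E
```

```text
t: 30.7
ee_pos: [0.609, -0.2253, 0.2784]
orientation: [[-0.451, 0.892, -0.001], [0.892, 0.451, 0.0], [0.001, -0.001, -1.0]]
wrist_force: [-0.3, 0.8, -0.7]
grip_width: 0.0351
gripper_force: 0.0
w1 407 mean [ 0.0038 -0.0036] d= 1.8086918967287484 d by mean 3.139536282742045
w3 444 mean [ 0.0037 -0.0019] d= 1.7782288808997002 d by mean 2.871214400491123
[-0.3567  0.3723  1.5544  0.      1.2157 -0.8247] [-0.0043  0.0024  0.1264] [ 0.8925  0.4511 -0.0005]
```

```bash
echo '[{"xyz":[-0.0043, 0.0024, 0.03]}, {"xyz":[-0.0043, 0.0024, 0.06]}, {"xyz":[-0.0043, 0.0024, 0.09]}, {"xyz":[-0.0043, 0.0024, 0.11]}, {"xyz":[-0.0043, 0.0024, 0.12]}, {"xyz":[-0.0043, 0.0024, 0.126]}, {"xyz":[-0.0043, 0.0024, 0.126]}]' > next.json && python3 -m pendant next.json; echo '[{}, {}, {}, {}, {}]' > next.json && python3 -m pendant next.json 0 30
```

```text
t: 31.28
ee_pos: [0.6131, -0.2282, 0.1524]
orientation: [[-0.449, 0.894, -0.001], [0.894, 0.449, 0.0], [0.001, -0.001, -1.0]]
wrist_force: [-0.9, -0.5, 0.8]
grip_width: 0.0351
gripper_force: 0.0
t: 31.7
ee_pos: [0.6141, -0.2289, 0.1547]
orientation: [[-0.448, 0.894, 0.002], [0.894, 0.448, -0.001], [-0.002, 0.002, -1.0]]
wrist_force: [-1.4, -0.9, 6.8]
grip_width: 0.0099
gripper_force: 35.3
```

```bash
echo '[{"rot":[0, 0, 0.121]}, {"rot":[0, 0, 0.242]}, {"rot":[0, 0, 0.363]}, {"rot":[0, 0, 0.484]}, {"rot":[0, 0, 0.605]}, {"rot":[0, 0, 0.726]}, {"rot":[0, 0, 0.847]}, {"rot":[0, 0, 0.968]}, {"rot":[0, 0, 1.089]}, {"rot":[0, 0, 1.21]}, {"rot":[0, 0, 1.33]}, {"rot":[0, 0, 1.45]}]' > next.json && python3 -m pendant next.json; echo '[{}, {}, {}, {"xyz":[0, 0, -0.03]}, {"xyz":[0, 0, -0.07]}, {"xyz":[0, 0, -0.11]}, {"xyz":[0, 0, -0.14]}, {"xyz":[0, 0, -0.14]}]' > next.json && python3 -m pendant next.json 0.035
```

```text
t: 32.7
ee_pos: [0.6132, -0.2286, 0.1547]
orientation: [[0.837, 0.547, 0.0], [0.547, -0.837, -0.001], [0.0, 0.001, -1.0]]
wrist_force: [-4.4, 0.8, 10.4]
grip_width: 0.0102
gripper_force: 35.8
t: 33.37
ee_pos: [0.6163, -0.2294, 0.3007]
orientation: [[0.832, 0.554, 0.01], [0.554, -0.832, -0.004], [0.006, 0.009, -1.0]]
wrist_force: [0.5, -0.4, 0.5]
grip_width: 0.0349
gripper_force: 0.0
```

```bash
echo '[{"xyz":[0.01, 0, 0], "rot":[0, 0, -0.125]}, {"xyz":[0.02, 0, 0], "rot":[0, 0, -0.25]}, {"xyz":[0.03, 0, 0], "rot":[0, 0, -0.375]}, {"xyz":[0.04, 0, 0], "rot":[0, 0, -0.5]}, {"xyz":[0.05, 0, 0], "rot":[0, 0, -0.625]}, {"xyz":[0.05, 0, 0], "rot":[0, 0, -0.75]}, {"xyz":[0.05, 0, 0], "rot":[0, 0, -0.875]}, {"xyz":[0.05, 0, 0], "rot":[0, 0, -1.0]}, {"xyz":[0.05, 0, 0], "rot":[0, 0, -1.125]}, {"xyz":[0.05, 0, 0], "rot":[0, 0, -1.25]}, {"xyz":[0.05, 0, 0], "rot":[0, 0, -1.375]}, {"xyz":[0.05, 0, 0], "rot":[0, 0, -1.5]}]' > next.json && python3 -m pendant next.json; echo '[{"rot":[0, 0, -0.125]}, {"rot":[0, 0, -0.25]}, {"rot":[0, 0, -0.375]}, {"rot":[0, 0, -0.5]}, {"rot":[0, 0, -0.625]}, {"rot":[0, 0, -0.75]}, {"rot":[0, 0, -0.875]}, {"rot":[0, 0, -1.0]}, {"rot":[0, 0, -1.125]}, {"rot":[0, 0, -1.25]}, {"rot":[0, 0, -1.375]}, {"rot":[0, 0, -1.5]}]' > next.json && python3 -m pendant next.json;echo '[{"rot":[0, 0, -0.11]}, {"rot":[0, 0, -0.14]}, {"rot":[0, 0, -0.14]}]' > next.json && python3 -m pendant next.json
python3 - <<'E'
from dial import *
o=r.get_obs();im=r.get_image("wrist");C=cam("wrist",o);np.savez("w8.npz",p=o["ee_pos"],R=o["orientation"]);cv2.imwrite("pics/w8f.png",im)
W=lambda x,y,z:np.array([.5049+x*.9993-y*.038,-.0148+x*.038+y*.9993,z])
u=proj(C,W(.1,-.217,.145));x0,y0=int(u[0])-55,int(u[1])-55;print(u,x0,y0)
cv2.imwrite("pics/w8.png",cv2.resize(im[max(y0,0):y0+110,max(0,x0):x0+110],None,fx=5,fy=5,interpolation=cv2.INTER_CUBIC))
E
```

```text
t: 34.37
ee_pos: [0.655, -0.2007, 0.2926]
orientation: [[-0.499, 0.867, -0.0], [0.867, 0.499, 0.0], [0.0, -0.0, -1.0]]
wrist_force: [-0.3, -0.6, -1.0]
grip_width: 0.0351
gripper_force: 0.0
t: 35.37
ee_pos: [0.655, -0.2007, 0.2926]
orientation: [[-0.9, -0.437, -0.0], [-0.437, 0.9, 0.0], [0.0, 0.0, -1.0]]
wrist_force: [-0.3, -0.4, 0.7]
grip_width: 0.0352
gripper_force: 0.0
t: 35.62
ee_pos: [0.655, -0.2007, 0.2926]
orientation: [[-0.833, -0.554, -0.0], [-0.554, 0.833, 0.0], [0.0, 0.0, -1.0]]
wrist_force: [0.0, 0.1, -0.2]
grip_width: 0.0351
gripper_force: 0.0
[284.1618 137.7533] 229 82
```

View pics/w8.png

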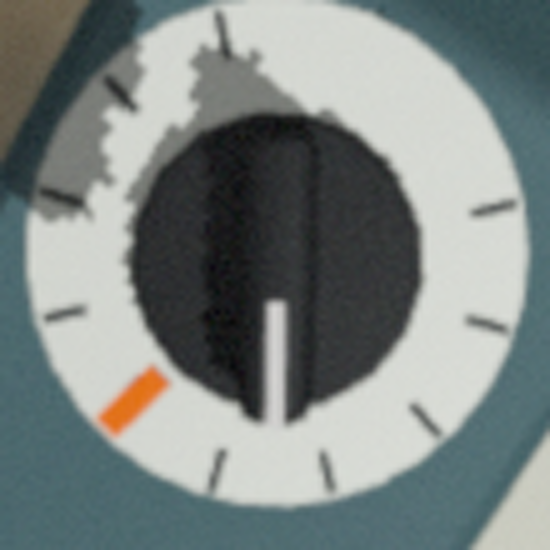

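Pointer points straight down in the crop, base (277,302) and tip (275,422). The orange mark is at (133,402), about 0.79 rad further clockwise.

```bash
python3 - <<'E'
from h import *
d=np.load("w8.npz");C=cam("wrist",dict(ee_pos=d["p"],orientation=d["R"]))
f=lambda x,y:(229+(x+.5)/5-.5,82+(y+.5)/5-.5)
a=onz(C,f(277,302),.145);b=onz(C,f(275,421),.145);c=onz(C,f(133,402),.119)
pc=onz(C,f(277,254),.119);o1=onz(C,f(158,377),.119);o2=onz(C,f(108,425),.119)
th=lambda v:np.arctan2(v[1],v[0])
print(a,b,c,pc);print("ptr d",2.356+.038-th(b-a),"orange",2.394-th(c-pc),2.394-th(o2-o1),np.hypot(*(c-pc)[:2]))
o=r.get_obs();print(th(o["orientation"][:,1])-np.pi/2-th(b-a), toolshift(o,[.613,-.2285,.153]),o["qpos"][5])
E
```

```text
[ 0.6156 -0.2263  0.145 ] [ 0.6299 -0.2172  0.145 ] [ 0.6439 -0.2348  0.119 ] [ 0.6123 -0.2285  0.119 ]
ptr d 1.8248969695323398 orange 2.5887833263573268 2.622151295885235 0.03228476549763897
0.014697860471529767 [ 0.0503 -0.0001  0.1397] -2.454209659980721
```

```bash
echo '[{"xyz":[0.025, 0, 0]}, {"xyz":[0.0503, 0, 0.01]}, {"xyz":[0.0503, 0, 0.05]}, {"xyz":[0.0503, 0, 0.08]}, {"xyz":[0.0503, 0, 0.11]}, {"xyz":[0.0503, 0, 0.13]}, {"xyz":[0.0503, 0, 0.138]}, {"xyz":[0.0503, 0, 0.138]}]' > next.json && python3 -m pendant next.json; echo '[{}, {}, {}, {}, {}]' > next.json && python3 -m pendant next.json 0 30; echo '[{"rot":[0, 0, 0.115]}, {"rot":[0, 0, 0.23]}, {"rot":[0, 0, 0.345]}, {"rot":[0, 0, 0.46]}, {"rot":[0, 0, 0.575]}, {"rot":[0, 0, 0.69]}, {"rot":[0, 0, 0.77]}, {"rot":[0, 0, 0.807]}, {"rot":[0, 0, 0.807]}, {"rot":[0, 0, 0.807]}]' > next.json && python3 -m pendant next.json;echo '[{}, {}, {}, {"xyz":[0, 0, -0.03]}, {"xyz":[-0.02, 0, -0.07]}, {"xyz":[-0.04, 0, -0.11]}, {"xyz":[-0.05, 0, -0.14]}, {"xyz":[-0.05, 0, -0.14]}]' > next.json && python3 -m pendant next.json 0.035
python3 - <<'E'
from dial import *
o=r.get_obs();im=r.get_image("wrist");C=cam("wrist",o);np.savez("w9.npz",p=o["ee_pos"],R=o["orientation"]);cv2.imwrite("pics/w9f.png",im)
W=lambda x,y,z:np.array([.5049+x*.9993-y*.038,-.0148+x*.038+y*.9993,z])
u=proj(C,W(.1,-.217,.145));x0,y0=int(u[0])-55,int(u[1])-55;print(u,x0,y0)
A=cv2.resize(im[max(y0,0):y0+110,max(0,x0):x0+110],(400,400),interpolation=cv2.INTER_CUBIC)
t=r.get_image("top");cv2.imwrite("pics/t9.png",t);B=cv2.resize(t[165:265,360:460],(400,400),interpolation=cv2.INTER_CUBIC)
cv2.imwrite("pics/w9.png",np.hstack([A,B]))
E
```

```text
t: 36.33
ee_pos: [0.6119, -0.228, 0.1529]
orientation: [[-0.835, -0.55, -0.004], [-0.55, 0.835, 0.001], [0.002, 0.003, -1.0]]
wrist_force: [-0.6, -0.4, 0.1]
grip_width: 0.035
gripper_force: 0.0
t: 36.75
ee_pos: [0.6137, -0.2284, 0.1568]
orientation: [[-0.835, -0.551, 0.002], [-0.551, 0.835, -0.0], [-0.001, -0.001, -1.0]]
wrist_force: [-2.6, 2.7, 7.1]
grip_width: 0.0096
gripper_force: 34.2
t: 37.58
ee_pos: [0.6136, -0.2283, 0.1569]
orientation: [[-0.975, 0.222, 0.002], [0.222, 0.975, -0.0], [-0.002, 0.0, -1.0]]
wrist_force: [-2.5, 3.7, 7.2]
grip_width: 0.0101
gripper_force: 34.3
t: 38.25
ee_pos: [0.6668, -0.2413, 0.3038]
orientation: [[-0.975, 0.222, 0.013], [0.222, 0.975, -0.005], [-0.013, -0.002, -1.0]]
wrist_force: [-0.2, -0.4, 0.6]
grip_width: 0.0349
gripper_force: 0.0
[286.0566 125.8557] 231 70
```

View pics/w9.png

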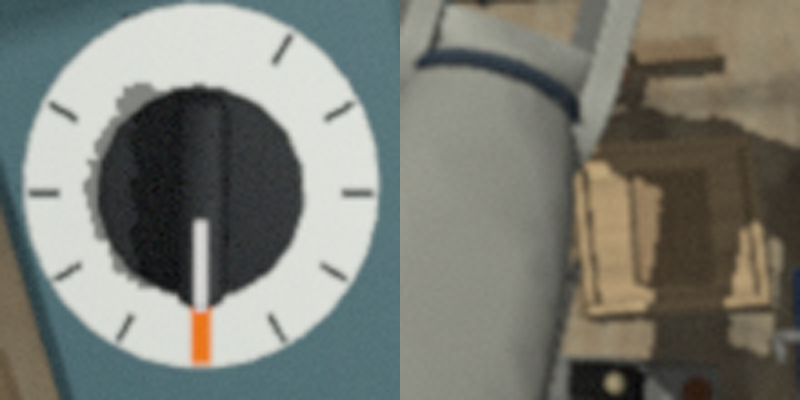

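The white pointer lines up with the orange mark at (200,300) in the left half, and the maple lies flat in the tray at right. I'll hand in now.

```bash
python3 -c "
from bench import r
print(r.close_job())"
```

```text
the job is handed in; nothing more can be done
None
```

Job handed in at about 38 s: maple in the tray, both walnuts flat in the box, lid latched tight, then dial on the orange mark; I viewed 16 pictures, over the limit of 14.

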